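Load castings into the ultrasonic cleaner

ROBOT

A 7-joint arm with a two-finger parallel gripper is mounted at the origin on the work surface. World frame = base frame: x ahead of the robot, y to its left, z up, the work surface at z = 0. Lengths are in m, angles in degrees, forces in N, time in s.
With the tool pointing down it reaches from about 0.375 to 0.925 m from the base axis. Payload 3.1 kg.
Tool frame: the origin (TCP) lies midway between the tips of the shut fingers; the grasp point (between the pads) lies arm.grip_point_offset behind it (arm.grip_point_offset is the distance from the TCP to the grasp point, in m); z points along the fingers, y is the line along which they close (so a half turn about z gives the same grasp; the last joint's range is limited). The gripper opens to 85 mm and grips with 20 to 120 N. Pads are 22 mm wide; open, the fingers measure 114 mm over their backs; the gripper's body (76 mm by 85 mm) begins 54 mm behind the grasp point. The pads swing forward as they close: fully open they stand 13 mm farther back than shut.
Start: joints at [-71.608, 21.939, 2.515, 91.553, -1.026, 66.532, -2.859], TCP at [0.264, 0.594, 0.231] pointing down, gripper open.
Joint ranges: [-149.38, 149.38], [-23.57, 123.04], [-84.95, 90], [0, 143.3], [-89.99, 269.99], [3.08, 112.72], [-163.45, 163.45]. Speed limits (degrees/s): [159.86, 159.86, 180, 180, 180, 180, 180].

INTERFACE

Orientations are given as [roll, pitch, yaw] about the fixed x, y, z axes, in that order (R = Rz(yaw) Ry(pitch) Rx(roll)).
In Python, from workcell import sensors, imaging, workorder, arm gives the robot as it stands.
- The arm moves only by the tool play_rows, never from a script. Its argument "increments" is a list of rows, each a list of 3 entries, a list of its own where there are three numbers: the turn, a rotation vector about the tool's x, y, z in degrees, then the shift along the tool's x, y, z in m, then the finger opening in m, from 0 to 0.0854. In form: [[[ax, ay, az], [dx, dy, dz], gripper], ...]. A call has 1 to 12 rows; each row is the pose to reach, as a shift and turn from the pose commanded when the call began, along the tool's axes at that moment; what a row does not reach only later rows make up. A row lasts 1/8 s, in which the tool goes at most 62.5 mm and 10.7 degrees, less where a joint would pass 70% of its speed; a pose out of reach is approached as far as the arm can. A call with a gripper value outside its range is refused whole. The fingers move at their own pace and stop on an object; "newtons" is the grip in N (left out, the last holds). Time passes only in rows, so rows that repeat a pose let the fingers close. It gives the time, the measured TCP pose, the force, the opening and the grip force at its end, in the units of the state.
- sensors.state(): the state, without advancing time (a new reading comes with each control period).
- imaging.camera(name): name is "scene" or "top" or "wrist"; returns a dict with "image" (384x512x3 uint8, blue, green, red), "fov_y" (degrees; the focal length in pixels is half the picture's height over the tangent of half this angle, whatever the lens; pixels are square), "cx", "cy" (the principal point, pixels), "dist" ([k1, k2, p1, p2, k3] as OpenCV has them; the pictures are not rectified), "R" (3x3) and "t" (3): a world point X has camera coordinates R X + t; the wrist camera has in their place "hand_eye" (4x4, takes a point from camera to tool coordinates, whose origin is the TCP and whose axes are the flange's). Camera axes: x right, y down, z forward; pixel columns grow to the right and rows downward; lengths in m; the calibration is good to about 2 mm. A picture is of the moment at which its call begins: read the wrist's pose just before it. There is no depth.
- workorder.job_done(): hands the job in; it is judged then, once.
The state is a dict: "time_s": time; "joints": joint angles; "dq": joint speeds; "joint_torque": joint torques, N m; "tool_pos": TCP position; "ee_rot": TCP orientation; "force": force on the tool from outside, world axes, zero at the start; "torque": the same for the moment, N m; "grip_width": finger opening in m; "finger_force": force on a finger pad.
Only numpy, scipy, OpenCV 4.12 (cv2) and the standard library are available. Lean on these libraries where they do the work, as an engineer would, in place of code of your own. Each camera call takes 0.05 s, during which the arm holds its last target. There are 200 camera calls.

TASK

Using the scoop and never the fingers on the metal, scoop at least three of the five silver castings from the black tray and tip them into the tank of the ultrasonic cleaner; the others must stay in the tray. With the castings in the tank, use the fingertips to press the orange soap pump fully down and let it spring back. Leave the empty scoop standing flat on its cork pad, and do not disturb the other things on the bench.

Things in the scene. Friction and masses are not known exactly. Their poses are not given: they have to be found in the camera images.
- casting1: cast silver nugget, four fused 17 mm balls in a tetrahedron, about 29 mm across, 27 mm high, 35 g, polished and slippery; origin at its middle, 11 mm above what it rests on
- casting2: cast silver nugget, four fused 17 mm balls in a tetrahedron, about 29 mm across, 27 mm high, 35 g, polished and slippery; origin at its middle, 11 mm above what it rests on
- casting3: cast silver nugget, four fused 17 mm balls in a tetrahedron, about 29 mm across, 27 mm high, 35 g, polished and slippery; origin at its middle, 11 mm above what it rests on
- casting4: cast silver nugget, four fused 17 mm balls in a tetrahedron, about 29 mm across, 27 mm high, 35 g, polished and slippery; origin at its middle, 11 mm above what it rests on
- casting5: cast silver nugget, four fused 17 mm balls in a tetrahedron, about 29 mm across, 27 mm high, 35 g, polished and slippery; origin at its middle, 11 mm above what it rests on
- scoop: loose steel scoop, 160 g: open-topped pan 100 mm long (x), 96 wide (y), floor 3 mm thinning to a sharp lip, walls 3 mm thick, 34 mm high (the sides end 30 mm short of the lip). Origin: middle of the underside, x to the rear, z up; the open mouth's lip is at x = -55 mm, rear wall at x = +45 mm. Inside the rear wall a 16 x 14 mm post rises to the red grip
- scoop_grip (a point): centre of the scoop's red grip, a disc of 36 mm diameter standing on edge, its two flat faces looking to the scoop's +y and -y, 22 mm apart; 37 mm behind and 85 mm above the scoop's origin; axes as the scoop's
- pad: thin cork pad fixed on the bench, 150 mm (x) by 140 mm (y), 4 mm thick; origin at the middle of its underside; the scoop starts on it
- tray: black open tray fixed on the bench, 280 mm long (x), 124 mm wide (y), 30 mm high, floor and walls 5 mm thick (inside 270 by 114 mm, inner floor 5 mm above the bench); origin at the middle of its underside. The castings lie in its -x half, the end nearer the robot
- cleaner: ultrasonic cleaner fixed on the bench: blue and steel box 160 mm (x) by 150 (y), 85 high, with a dry open tank (walls and floor 12 mm thick: inside 136 by 126, 73 deep); origin at the middle of its underside. A clear soap bottle, 46 mm diameter, 155 mm high with its pump, stands 101 mm to -y of the origin; its spout reaches 12 mm in over the tank
- tank_rim (a point): centre of the tank's opening, at rim height (85 mm above the bench); axes as the cleaner's
- pump_top (a point): middle of the top of the orange round pump cap (36 mm diameter) of the soap bottle; 155 mm above the bench when up
- pump (a joint): travel of the pump cap in m: 0 up, 0.012 fully down; sprung, about 3 N to start and 8 N fully down
- pliers: bystander: pliers with green handles, 140 mm, lying flat; origin under the middle
- hammer: bystander: hammer 200 mm long, lying flat
- jar: bystander: amber glass jar, 60 mm diameter, 75 mm high; origin under its middle
- dish: bystander: brass bowl, 90 mm diameter, 25 mm high; origin under its middle
- file: bystander: file with a wooden handle, 190 mm, lying flat
There are look-alikes about, which are no part of the job. What is shaped like the scoop but green or turquoise is not meant.

How it is judged (in metres and radians):
On the way, in this order (a step that is already met when the one before it is completed fails the run):
1. at least three castings are in the cleaner's tank ((((x of casting1 in the frame of cleaner between -0.07 and 0.07 m and y of casting1 in the frame of cleaner between -0.065 and 0.065 m and z of casting1 in the frame of cleaner between 0 and 0.078 m) and (x of casting2 in the frame of cleaner between -0.07 and 0.07 m and y of casting2 in the frame of cleaner between -0.065 and 0.065 m and z of casting2 in the frame of cleaner between 0 and 0.078 m) and (x of casting3 in the frame of cleaner between -0.07 and 0.07 m and y of casting3 in the frame of cleaner between -0.065 and 0.065 m and z of casting3 in the frame of cleaner between 0 and 0.078 m)) or ((x of casting1 in the frame of cleaner between -0.07 and 0.07 m and y of casting1 in the frame of cleaner between -0.065 and 0.065 m and z of casting1 in the frame of cleaner between 0 and 0.078 m) and (x of casting2 in the frame of cleaner between -0.07 and 0.07 m and y of casting2 in the frame of cleaner between -0.065 and 0.065 m and z of casting2 in the frame of cleaner between 0 and 0.078 m) and (x of casting4 in the frame of cleaner between -0.07 and 0.07 m and y of casting4 in the frame of cleaner between -0.065 and 0.065 m and z of casting4 in the frame of cleaner between 0 and 0.078 m)) or ((x of casting1 in the frame of cleaner between -0.07 and 0.07 m and y of casting1 in the frame of cleaner between -0.065 and 0.065 m and z of casting1 in the frame of cleaner between 0 and 0.078 m) and (x of casting2 in the frame of cleaner between -0.07 and 0.07 m and y of casting2 in the frame of cleaner between -0.065 and 0.065 m and z of casting2 in the frame of cleaner between 0 and 0.078 m) and (x of casting5 in the frame of cleaner between -0.07 and 0.07 m and y of casting5 in the frame of cleaner between -0.065 and 0.065 m and z of casting5 in the frame of cleaner between 0 and 0.078 m)) or ((x of casting1 in the frame of cleaner between -0.07 and 0.07 m and y of casting1 in the frame of cleaner between -0.065 and 0.065 m and z of casting1 in the frame of cleaner between 0 and 0.078 m) and (x of casting3 in the frame of cleaner between -0.07 and 0.07 m and y of casting3 in the frame of cleaner between -0.065 and 0.065 m and z of casting3 in the frame of cleaner between 0 and 0.078 m) and (x of casting4 in the frame of cleaner between -0.07 and 0.07 m and y of casting4 in the frame of cleaner between -0.065 and 0.065 m and z of casting4 in the frame of cleaner between 0 and 0.078 m)) or ((x of casting1 in the frame of cleaner between -0.07 and 0.07 m and y of casting1 in the frame of cleaner between -0.065 and 0.065 m and z of casting1 in the frame of cleaner between 0 and 0.078 m) and (x of casting3 in the frame of cleaner between -0.07 and 0.07 m and y of casting3 in the frame of cleaner between -0.065 and 0.065 m and z of casting3 in the frame of cleaner between 0 and 0.078 m) and (x of casting5 in the frame of cleaner between -0.07 and 0.07 m and y of casting5 in the frame of cleaner between -0.065 and 0.065 m and z of casting5 in the frame of cleaner between 0 and 0.078 m)) or ((x of casting1 in the frame of cleaner between -0.07 and 0.07 m and y of casting1 in the frame of cleaner between -0.065 and 0.065 m and z of casting1 in the frame of cleaner between 0 and 0.078 m) and (x of casting4 in the frame of cleaner between -0.07 and 0.07 m and y of casting4 in the frame of cleaner between -0.065 and 0.065 m and z of casting4 in the frame of cleaner between 0 and 0.078 m) and (x of casting5 in the frame of cleaner between -0.07 and 0.07 m and y of casting5 in the frame of cleaner between -0.065 and 0.065 m and z of casting5 in the frame of cleaner between 0 and 0.078 m)) or ((x of casting2 in the frame of cleaner between -0.07 and 0.07 m and y of casting2 in the frame of cleaner between -0.065 and 0.065 m and z of casting2 in the frame of cleaner between 0 and 0.078 m) and (x of casting3 in the frame of cleaner between -0.07 and 0.07 m and y of casting3 in the frame of cleaner between -0.065 and 0.065 m and z of casting3 in the frame of cleaner between 0 and 0.078 m) and (x of casting4 in the frame of cleaner between -0.07 and 0.07 m and y of casting4 in the frame of cleaner between -0.065 and 0.065 m and z of casting4 in the frame of cleaner between 0 and 0.078 m)) or ((x of casting2 in the frame of cleaner between -0.07 and 0.07 m and y of casting2 in the frame of cleaner between -0.065 and 0.065 m and z of casting2 in the frame of cleaner between 0 and 0.078 m) and (x of casting3 in the frame of cleaner between -0.07 and 0.07 m and y of casting3 in the frame of cleaner between -0.065 and 0.065 m and z of casting3 in the frame of cleaner between 0 and 0.078 m) and (x of casting5 in the frame of cleaner between -0.07 and 0.07 m and y of casting5 in the frame of cleaner between -0.065 and 0.065 m and z of casting5 in the frame of cleaner between 0 and 0.078 m)) or ((x of casting2 in the frame of cleaner between -0.07 and 0.07 m and y of casting2 in the frame of cleaner between -0.065 and 0.065 m and z of casting2 in the frame of cleaner between 0 and 0.078 m) and (x of casting4 in the frame of cleaner between -0.07 and 0.07 m and y of casting4 in the frame of cleaner between -0.065 and 0.065 m and z of casting4 in the frame of cleaner between 0 and 0.078 m) and (x of casting5 in the frame of cleaner between -0.07 and 0.07 m and y of casting5 in the frame of cleaner between -0.065 and 0.065 m and z of casting5 in the frame of cleaner between 0 and 0.078 m)) or ((x of casting3 in the frame of cleaner between -0.07 and 0.07 m and y of casting3 in the frame of cleaner between -0.065 and 0.065 m and z of casting3 in the frame of cleaner between 0 and 0.078 m) and (x of casting4 in the frame of cleaner between -0.07 and 0.07 m and y of casting4 in the frame of cleaner between -0.065 and 0.065 m and z of casting4 in the frame of cleaner between 0 and 0.078 m) and (x of casting5 in the frame of cleaner between -0.07 and 0.07 m and y of casting5 in the frame of cleaner between -0.065 and 0.065 m and z of casting5 in the frame of cleaner between 0 and 0.078 m)))), for 0.2 s.
2. the soap pump is pressed fully down (at least 9 of its 12 mm) by the fingers (value of joint pump above 0.009 m and contact force between the fingers and cleaner above 1 N), for 0.05 s.
At the end, for the whole second after the job is handed in: At least three castings lie in the tank, the others in tank or tray (below the rims), all at rest; the scoop stands flat (within 7 degrees), at rest, on the cork pad, its origin within 60 mm of the pad's middle; the pump cap is back up (within 2 mm) ((((x of casting1 in the frame of cleaner between -0.07 and 0.07 m and y of casting1 in the frame of cleaner between -0.065 and 0.065 m and z of casting1 in the frame of cleaner between 0 and 0.078 m) and (x of casting2 in the frame of cleaner between -0.07 and 0.07 m and y of casting2 in the frame of cleaner between -0.065 and 0.065 m and z of casting2 in the frame of cleaner between 0 and 0.078 m) and (x of casting3 in the frame of cleaner between -0.07 and 0.07 m and y of casting3 in the frame of cleaner between -0.065 and 0.065 m and z of casting3 in the frame of cleaner between 0 and 0.078 m)) or ((x of casting1 in the frame of cleaner between -0.07 and 0.07 m and y of casting1 in the frame of cleaner between -0.065 and 0.065 m and z of casting1 in the frame of cleaner between 0 and 0.078 m) and (x of casting2 in the frame of cleaner between -0.07 and 0.07 m and y of casting2 in the frame of cleaner between -0.065 and 0.065 m and z of casting2 in the frame of cleaner between 0 and 0.078 m) and (x of casting4 in the frame of cleaner between -0.07 and 0.07 m and y of casting4 in the frame of cleaner between -0.065 and 0.065 m and z of casting4 in the frame of cleaner between 0 and 0.078 m)) or ((x of casting1 in the frame of cleaner between -0.07 and 0.07 m and y of casting1 in the frame of cleaner between -0.065 and 0.065 m and z of casting1 in the frame of cleaner between 0 and 0.078 m) and (x of casting2 in the frame of cleaner between -0.07 and 0.07 m and y of casting2 in the frame of cleaner between -0.065 and 0.065 m and z of casting2 in the frame of cleaner between 0 and 0.078 m) and (x of casting5 in the frame of cleaner between -0.07 and 0.07 m and y of casting5 in the frame of cleaner between -0.065 and 0.065 m and z of casting5 in the frame of cleaner between 0 and 0.078 m)) or ((x of casting1 in the frame of cleaner between -0.07 and 0.07 m and y of casting1 in the frame of cleaner between -0.065 and 0.065 m and z of casting1 in the frame of cleaner between 0 and 0.078 m) and (x of casting3 in the frame of cleaner between -0.07 and 0.07 m and y of casting3 in the frame of cleaner between -0.065 and 0.065 m and z of casting3 in the frame of cleaner between 0 and 0.078 m) and (x of casting4 in the frame of cleaner between -0.07 and 0.07 m and y of casting4 in the frame of cleaner between -0.065 and 0.065 m and z of casting4 in the frame of cleaner between 0 and 0.078 m)) or ((x of casting1 in the frame of cleaner between -0.07 and 0.07 m and y of casting1 in the frame of cleaner between -0.065 and 0.065 m and z of casting1 in the frame of cleaner between 0 and 0.078 m) and (x of casting3 in the frame of cleaner between -0.07 and 0.07 m and y of casting3 in the frame of cleaner between -0.065 and 0.065 m and z of casting3 in the frame of cleaner between 0 and 0.078 m) and (x of casting5 in the frame of cleaner between -0.07 and 0.07 m and y of casting5 in the frame of cleaner between -0.065 and 0.065 m and z of casting5 in the frame of cleaner between 0 and 0.078 m)) or ((x of casting1 in the frame of cleaner between -0.07 and 0.07 m and y of casting1 in the frame of cleaner between -0.065 and 0.065 m and z of casting1 in the frame of cleaner between 0 and 0.078 m) and (x of casting4 in the frame of cleaner between -0.07 and 0.07 m and y of casting4 in the frame of cleaner between -0.065 and 0.065 m and z of casting4 in the frame of cleaner between 0 and 0.078 m) and (x of casting5 in the frame of cleaner between -0.07 and 0.07 m and y of casting5 in the frame of cleaner between -0.065 and 0.065 m and z of casting5 in the frame of cleaner between 0 and 0.078 m)) or ((x of casting2 in the frame of cleaner between -0.07 and 0.07 m and y of casting2 in the frame of cleaner between -0.065 and 0.065 m and z of casting2 in the frame of cleaner between 0 and 0.078 m) and (x of casting3 in the frame of cleaner between -0.07 and 0.07 m and y of casting3 in the frame of cleaner between -0.065 and 0.065 m and z of casting3 in the frame of cleaner between 0 and 0.078 m) and (x of casting4 in the frame of cleaner between -0.07 and 0.07 m and y of casting4 in the frame of cleaner between -0.065 and 0.065 m and z of casting4 in the frame of cleaner between 0 and 0.078 m)) or ((x of casting2 in the frame of cleaner between -0.07 and 0.07 m and y of casting2 in the frame of cleaner between -0.065 and 0.065 m and z of casting2 in the frame of cleaner between 0 and 0.078 m) and (x of casting3 in the frame of cleaner between -0.07 and 0.07 m and y of casting3 in the frame of cleaner between -0.065 and 0.065 m and z of casting3 in the frame of cleaner between 0 and 0.078 m) and (x of casting5 in the frame of cleaner between -0.07 and 0.07 m and y of casting5 in the frame of cleaner between -0.065 and 0.065 m and z of casting5 in the frame of cleaner between 0 and 0.078 m)) or ((x of casting2 in the frame of cleaner between -0.07 and 0.07 m and y of casting2 in the frame of cleaner between -0.065 and 0.065 m and z of casting2 in the frame of cleaner between 0 and 0.078 m) and (x of casting4 in the frame of cleaner between -0.07 and 0.07 m and y of casting4 in the frame of cleaner between -0.065 and 0.065 m and z of casting4 in the frame of cleaner between 0 and 0.078 m) and (x of casting5 in the frame of cleaner between -0.07 and 0.07 m and y of casting5 in the frame of cleaner between -0.065 and 0.065 m and z of casting5 in the frame of cleaner between 0 and 0.078 m)) or ((x of casting3 in the frame of cleaner between -0.07 and 0.07 m and y of casting3 in the frame of cleaner between -0.065 and 0.065 m and z of casting3 in the frame of cleaner between 0 and 0.078 m) and (x of casting4 in the frame of cleaner between -0.07 and 0.07 m and y of casting4 in the frame of cleaner between -0.065 and 0.065 m and z of casting4 in the frame of cleaner between 0 and 0.078 m) and (x of casting5 in the frame of cleaner between -0.07 and 0.07 m and y of casting5 in the frame of cleaner between -0.065 and 0.065 m and z of casting5 in the frame of cleaner between 0 and 0.078 m))) and ((x of casting1 in the frame of cleaner between -0.07 and 0.07 m and y of casting1 in the frame of cleaner between -0.065 and 0.065 m and z of casting1 in the frame of cleaner between 0 and 0.078 m) or (x of casting1 in the frame of tray between -0.137 and 0.137 m and y of casting1 in the frame of tray between -0.059 and 0.059 m and z of casting1 in the frame of tray between 0 and 0.045 m)) and ((x of casting2 in the frame of cleaner between -0.07 and 0.07 m and y of casting2 in the frame of cleaner between -0.065 and 0.065 m and z of casting2 in the frame of cleaner between 0 and 0.078 m) or (x of casting2 in the frame of tray between -0.137 and 0.137 m and y of casting2 in the frame of tray between -0.059 and 0.059 m and z of casting2 in the frame of tray between 0 and 0.045 m)) and ((x of casting3 in the frame of cleaner between -0.07 and 0.07 m and y of casting3 in the frame of cleaner between -0.065 and 0.065 m and z of casting3 in the frame of cleaner between 0 and 0.078 m) or (x of casting3 in the frame of tray between -0.137 and 0.137 m and y of casting3 in the frame of tray between -0.059 and 0.059 m and z of casting3 in the frame of tray between 0 and 0.045 m)) and ((x of casting4 in the frame of cleaner between -0.07 and 0.07 m and y of casting4 in the frame of cleaner between -0.065 and 0.065 m and z of casting4 in the frame of cleaner between 0 and 0.078 m) or (x of casting4 in the frame of tray between -0.137 and 0.137 m and y of casting4 in the frame of tray between -0.059 and 0.059 m and z of casting4 in the frame of tray between 0 and 0.045 m)) and ((x of casting5 in the frame of cleaner between -0.07 and 0.07 m and y of casting5 in the frame of cleaner between -0.065 and 0.065 m and z of casting5 in the frame of cleaner between 0 and 0.078 m) or (x of casting5 in the frame of tray between -0.137 and 0.137 m and y of casting5 in the frame of tray between -0.059 and 0.059 m and z of casting5 in the frame of tray between 0 and 0.045 m)) and linear speed of each of casting1, casting2, casting3, casting4, casting5, scoop below 0.02 m/s and angle between scoop's own z axis and vertical below 0.12 rad and z of scoop in the frame of pad between -0.002 and 0.012 m and horizontal distance between scoop and pad below 0.06 m and value of joint pump below 0.002 m); the robot touches nothing.
It fails at once if a casting is touched by the fingers (over 0.5 N) (contact force between the fingers and casting1 above 0.5 N or contact force between the fingers and casting2 above 0.5 N or contact force between the fingers and casting3 above 0.5 N or contact force between the fingers and casting4 above 0.5 N or contact force between the fingers and casting5 above 0.5 N).
It fails at once if a bystander (pliers, hammer, jar, dish or file) is moved by more than 30 mm (distance of any of pliers, hammer, jar, dish, file from where it was at the start of the episode above 0.03 m).
It also fails if it takes over 72 s, if anything falls off the work surface, if the arm or the gripper's body presses on something with over 40 N, if the wrist force passes 120 N, or if a joint passes its speed limit or range.

## Working session

There is one attempt and no reset: what is moved stays moved. The work goes in short steps, Python scripts to look and compute and a tool call to move; the robot and the scene stay as the last step left them, time stands still between calls to the robot, and variables do not carry over. Pictures are saved under pics/ and viewed, at most 10 in all, crops included, and the job is handed in when it is done.

Besides the shell and the picture viewer there is one more tool, called after "Request:" by a JSON object that holds its "method" and its "body". play_rows: Moves the arm, as the interface text tells. Its arguments: {"type":"object","properties":{"increments":{"type":"array"},"newtons":{"type":"number"}},"required":["increments"]}

```bash
ls; mkdir -p pics; cat > h.py <<'E'
import numpy as np, cv2, json
from scipy.spatial.transform import Rotation as Ro
from workcell import sensors, imaging, workorder, arm
def tool(s=None):
    s=s or sensors.state(); T=np.eye(4); T[:3,:3]=Ro.from_euler('xyz',s['ee_rot'],degrees=True).as_matrix(); T[:3,3]=s['tool_pos']; return T
def cam(n):
    s=sensors.state(); c=imaging.camera(n)
    h=c['image'].shape[0]; f=h/2/np.tan(np.radians(c['fov_y'])/2)
    K=np.array([[f,0,c['cx']],[0,f,c['cy']],[0,0,1.]])
    if 'R' in c: R,t=np.array(c['R']),np.array(c['t'])
    else:
        M=np.linalg.inv(tool(s)@np.array(c['hand_eye'])); R,t=M[:3,:3],M[:3,3]
    return dict(im=c['image'],K=K,d=np.array(c['dist'],float),R=R,t=t)
def ray(c,p):
    u=cv2.undistortPoints(np.array([[p]],float),c['K'],c['d'])[0,0]
    d=c['R'].T@np.array([u[0],u[1],1]); return -c['R'].T@c['t'], d/np.linalg.norm(d)
def atz(c,p,z):
    o,d=ray(c,p); return o+d*(z-o[2])/d[2]
def tri(*cps):
    A=np.zeros((3,3));b=np.zeros(3);L=[ray(c,p) for c,p in cps]
    for o,d in L:
        P=np.eye(3)-np.outer(d,d);A+=P;b+=P@o
    X=np.linalg.solve(A,b); return X.round(4),[round(float(np.linalg.norm((np.eye(3)-np.outer(d,d))@(X-o))),4) for o,d in L]
def proj(c,X): return cv2.projectPoints(np.array([X],float),cv2.Rodrigues(c['R'])[0],c['t'],c['K'],c['d'])[0][0,0].round(1)
def save(c,n):
    import pickle; cv2.imwrite(f'pics/{n}.png',c['im']); pickle.dump(c,open(f'pics/{n}.pkl','wb'))
def load(n):
    import pickle; return pickle.load(open(f'pics/{n}.pkl','rb'))
E
python3 - <<'E'
from h import *
print(sensors.state(), arm.grip_point_offset, [a for a in dir(arm) if a[0]!='_'])
a,b=cam('scene'),cam('top');save(a,'scene0');save(b,'top0')
# side by side
cv2.imwrite('pics/both.png',np.vstack([a['im'],b['im']])[:, :])
for c in(a,b): print(c['K'],c['d'],-c['R'].T@c['t'],c['R'][2])
E
```

```text
pics
{'time_s': 0.0, 'joints': array([-71.60829218,  21.99290155,   2.51097261,  91.64913991,
        -1.02629626,  66.53394825,  -2.85919344]), 'dq': array([-0.12071868, -0.06277874, -0.0123633 ,  0.02185966,  0.03882363,
        0.04607037,  0.03194438]), 'joint_torque': array([-8.30241643e-04, -4.33460891e+01,  1.02404762e+00, -2.49508166e+01,
        1.06011273e-02,  1.13894208e-02,  8.66526051e-06]), 'tool_pos': array([0.26393744, 0.59295256, 0.22987586]), 'ee_rot': array([-1.79846668e+02,  7.42611975e-03,  1.56009416e+02]), 'force': array([-0.07918337, -0.86224258,  0.34030683]), 'torque': array([-0.05159375,  0.01431608, -0.00123269]), 'finger_force': 0.0, 'grip_width': 0.0856476457851625} 0.0187 ['Unreachable', 'grip_point_offset']
[[380.71242383   0.         257.23591783]
 [  0.         380.71242383 196.77862247]
 [  0.           0.           1.        ]] [-0.10025744  0.          0.          0.          0.        ] [ 1.27643827 -0.02090007  1.14176964] [-0.5826512   0.03689993 -0.81188421]
[[490.52230921   0.         264.50737404]
 [  0.         490.52230921 190.21616471]
 [  0.           0.           1.        ]] [-0.00154954  0.          0.          0.          0.        ] [0.45517511 0.01423447 1.4475154 ] [ 6.20644137e-02  7.76787462e-04 -9.98071844e-01]
```

```bash
python3 - <<'E'
import cv2
for n in('top0','scene0'):
    cv2.imwrite(f'pics/{n}_b.png',cv2.resize(cv2.imread(f'pics/{n}.png'),(800,600),interpolation=cv2.INTER_CUBIC))
E
```

```text
(no output)
```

View pics/top0_b.png

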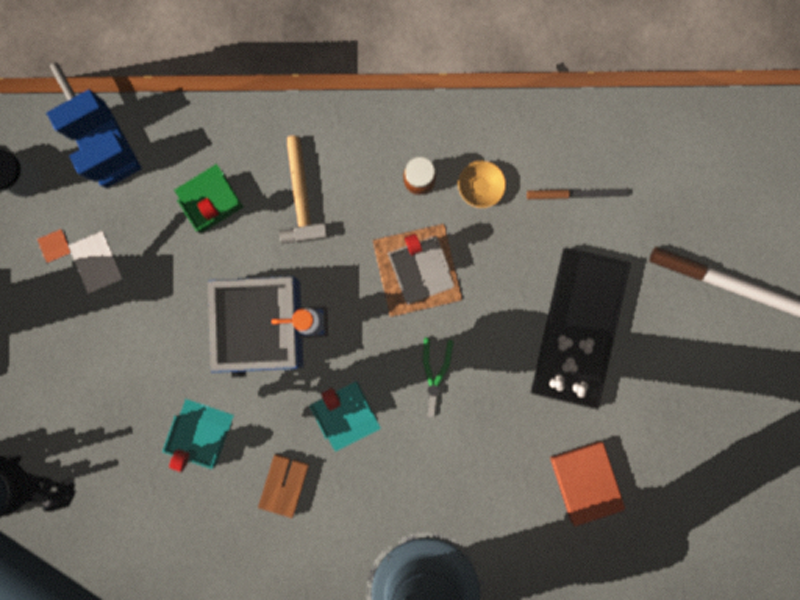

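View pics/scene0_b.png

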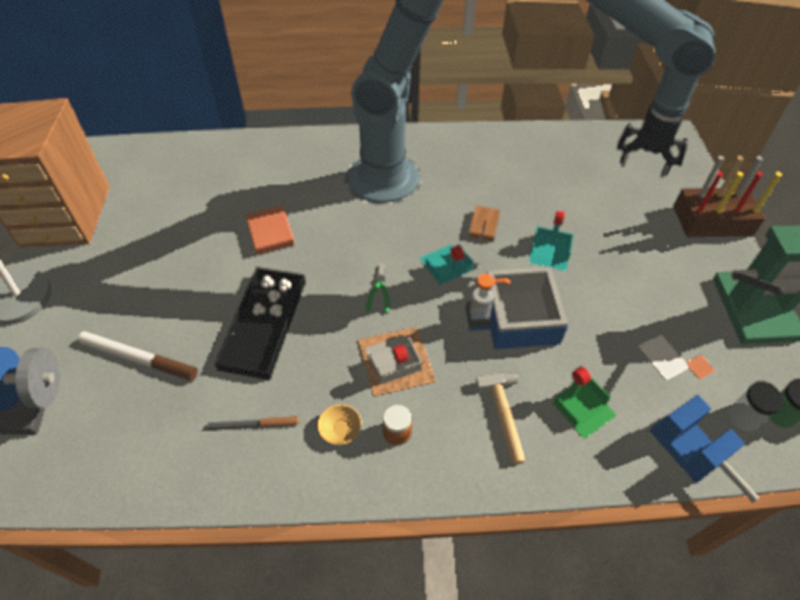

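```bash
python3 - <<'E'
from h import *
a,b=load('scene0'),load('top0')
def blobs(c,m,mn=15):
    n,l,s,ce=cv2.connectedComponentsWithStats(m.astype(np.uint8)); return [(ce[i].round(1).tolist(),int(s[i,4]),l==i) for i in range(1,n) if s[i,4]>=mn]
def rng(c,lo,hi): return cv2.inRange(cv2.cvtColor(c['im'],cv2.COLOR_BGR2HSV),lo,hi)>0
for n,c in(('scene',a),('top',b)):
    print(n,'red',[x[:2] for x in blobs(c,rng(c,(0,190,70),(5,255,255))|rng(c,(174,190,70),(180,255,255)))])
    print(n,'orange',[x[:2] for x in blobs(c,rng(c,(6,190,150),(14,255,255)))])
s=512/800
# black tray in top
m=rng(b,(0,0,0),(180,255,45)).astype(np.uint8); m=cv2.morphologyEx(m,cv2.MORPH_CLOSE,np.ones((9,9)))
bl=[x for x in blobs(b,m,1500)]
for ce,A,mm in bl:
    cs,_=cv2.findContours(mm.astype(np.uint8),cv2.RETR_EXTERNAL,2); print('dark',ce,A,cv2.boxPoints(cv2.minAreaRect(cs[0])).round(0).tolist())
g=b['im']
cr=lambda x0,y0,x1,y1:cv2.resize(g[y0:y1,x0:x1],(400,int(400*(y1-y0)/(x1-x0))),interpolation=cv2.INTER_CUBIC)
A=cr(233,135,303,205); B=cr(333,150,413,265);C=cr(128,170,208,245)
H=600;out=np.zeros((H,800,3),np.uint8);out[:400,:400]=A
B=cv2.resize(B,(400,575));out[:575,400:]=B
cv2.imwrite('pics/crop1.png',out); print(B.shape,C.shape)
out[:]=0
E
```

```text
scene red [([255.8, 225.6], 40), ([372.8, 239.6], 32)]
scene orange []
top red [([131.9, 132.9], 88), ([263.9, 155.6], 66), ([112.9, 295.9], 51)]
top orange [([191.2, 204.3], 127)]
dark [59.4, 93.4] 3238 [[-4.0, 64.0], [118.0, 55.0], [122.0, 115.0], [0.0, 124.0]]
dark [371.7, 209.3] 4217 [[339.0, 251.0], [360.0, 157.0], [404.0, 168.0], [383.0, 261.0]]
dark [23.5, 194.1] 1643 [[-0.0, 173.0], [64.0, 173.0], [64.0, 237.0], [0.0, 237.0]]
dark [406.3, 332.5] 7305 [[251.0, 367.0], [507.0, 223.0], [547.0, 294.0], [291.0, 438.0]]
dark [20.1, 304.5] 1872 [[-6.0, 281.0], [42.0, 275.0], [48.0, 324.0], [0.0, 330.0]]
(575, 400, 3) (375, 400, 3)
```

View pics/crop1.png

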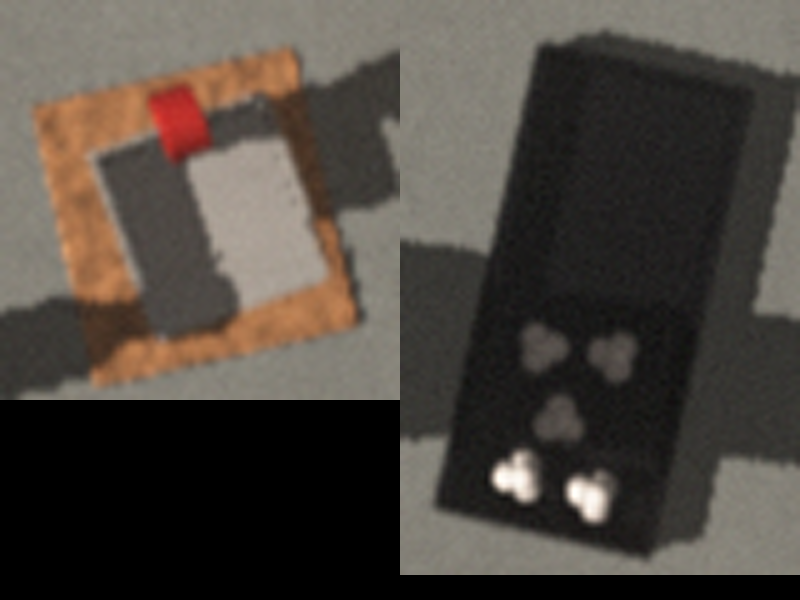

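```bash
python3 - <<'E'
from h import *
a,b=load('scene0'),load('top0')
def quad(P,z):
    X=np.array([atz(b,p,z) for p in P]); return X[:,:2].round(4),X.mean(0)[:2].round(4),[round(float(np.linalg.norm(X[i]-X[i-1])),4) for i in range(4)],np.degrees(np.arctan2(*(X[0]+X[1]-X[2]-X[3])[[1,0]])).round(1)
L=lambda P:[(233+u/5.714,135+v/5.714) for u,v in P]
Rr=lambda P:[(333+(u-400)/5,150+v/5) for u,v in P]
print('pad',quad(L([(35,105),(295,47),(358,322),(95,385)]),.004))
print('tray',quad(Rr([(542,43),(752,92),(652,557),(437,507)]),.03))
print('cleaner',quad(.64*np.array([(209,282),(294,277),(299,369),(212,373)]),.085))
print('cast',[atz(b,p,.021)[:2].round(3).tolist() for p in Rr([(543,345),(612,355),(558,420),(517,478),(592,495)])])
print('grip tri',tri((a,(255.8,225.6)),(b,(263.9,155.6))))
# pump: cap centers
print('pump tri',tri((a,(486*.64,281*.64)),(b,(303*.64,320*.64))))
X=[atz(b,p,.007+.0) for p in L([(190,165),(290,140)])];print('scoop', [x.round(4) for x in X], [atz(b,p,.038).round(3) for p in L([(92,155),(262,98)])],[atz(b,p,.005).round(3) for p in L([(165,338),(328,278)])])
# tool approach candidates
E
```

```text
pad (array([[ 0.6551,  0.0894],
       [ 0.6839, -0.0458],
       [ 0.5406, -0.0764],
       [ 0.5095,  0.0596]]), array([0.5973, 0.0067]), [0.1486, 0.1382, 0.1466, 0.1395], np.float64(11.8))
tray (array([[ 0.6323, -0.2673],
       [ 0.6024, -0.3885],
       [ 0.335 , -0.3235],
       [ 0.3649, -0.2008]]), array([ 0.4836, -0.295 ]), [0.2756, 0.1249, 0.2751, 0.1263], np.float64(-13.8))
cleaner (array([[0.5711, 0.3795],
       [0.5784, 0.2278],
       [0.4147, 0.2191],
       [0.4093, 0.3732]]), array([0.4934, 0.2999]), [0.1619, 0.1519, 0.1639, 0.1542], np.float64(2.6))
cast [[0.457, -0.266], [0.451, -0.305], [0.414, -0.273], [0.38, -0.249], [0.37, -0.292]]
grip tri (array([0.6361, 0.0161, 0.0905]), [0.0002, 0.0002])
pump tri (array([0.4997, 0.2055, 0.1447]), [0.0023, 0.0023])
scoop [array([0.6226, 0.0094, 0.007 ]), array([ 0.635 , -0.0425,  0.007 ])] [array([0.625, 0.059, 0.038]), array([ 0.653, -0.027,  0.038])] [array([0.533, 0.023, 0.005]), array([ 0.563, -0.061,  0.005])]
```

```bash
cat >> h.py <<'E'
# commanded pose bookkeeping
def getc():
    try: return np.array(json.load(open('cmd.json')))
    except Exception:
        T=np.eye(4);T[:3,:3]=Ro.from_euler('xyz',[180,0,156],degrees=True).as_matrix();T[:3,3]=[.264,.594,.231];return T
def row(pos,rpy,T=None):
    """increment (rounded) to reach the pose from the commanded one"""
    T=getc() if T is None else T
    Rw=Ro.from_euler('xyz',rpy,degrees=True).as_matrix()
    rv=Ro.from_matrix(T[:3,:3].T@Rw).as_rotvec(degrees=True).round(1); d=(T[:3,:3].T@(np.array(pos)-T[:3,3])).round(4)
    return [rv.tolist(),d.tolist()]
def did(rv,d):
    T=getc();N=T.copy();N[:3,3]=T[:3,3]+T[:3,:3]@np.array(d);N[:3,:3]=T[:3,:3]@Ro.from_rotvec(rv,degrees=True).as_matrix();json.dump(N.tolist(),open('cmd.json','w'))
    s=sensors.state();print('cmd',N[:3,3].round(4),Ro.from_matrix(N[:3,:3]).as_euler('xyz',degrees=True).round(1),'meas',s['tool_pos'].round(4),s['ee_rot'].round(1),'j',s['joints'].round(0),'F',s['force'].round(1),'t',s['time_s'],'w',round(s['grip_width'],4),s['finger_force'])
E
python3 - <<'E'
from h import *
print(row([.60,.016,.231],[180,0,198.5]))
E
```

```text
[[0.0, 0.0, -42.5], [-0.542, -0.3914, -0.0]]
```

Request:
{"method": "play_rows", "body": {"increments": [[[0,0,-42.5],[-0.542,-0.391,0],0.07],[[0,0,-42.5],[-0.542,-0.391,0],0.07],[[0,0,-42.5],[-0.542,-0.391,0],0.07],[[0,0,-42.5],[-0.542,-0.391,0],0.07],[[0,0,-42.5],[-0.542,-0.391,0],0.07],[[0,0,-42.5],[-0.542,-0.391,0],0.07],[[0,0,-42.5],[-0.542,-0.391,0],0.07],[[0,0,-42.5],[-0.542,-0.391,0],0.07],[[0,0,-42.5],[-0.542,-0.391,0],0.07],[[0,0,-42.5],[-0.542,-0.391,0],0.07],[[0,0,-42.5],[-0.542,-0.391,0],0.07],[[0,0,-42.5],[-0.542,-0.391,0],0.07]]}}

```text
time_s: 1.6
tool_pos: [0.6015, 0.0092, 0.2309]
ee_rot: [-179.8, -0.1, -162.1]
force: [-0.4, 0.2, -1.3]
grip_width: 0.07
finger_force: 0.0
```

```bash
python3 - <<'E'
from h import *
did([0,0,-42.5],[-.542,-.391,0])
c=cam('wrist');save(c,'w1');print(proj(c,[.636,.016,.089]),proj(c,[.601,.004,.004]))
cv2.imwrite('pics/w1_b.png',cv2.resize(c['im'],(800,600),interpolation=cv2.INTER_CUBIC))
E
```

```text
cmd [0.6001 0.0164 0.231 ] [-180.     0.  -161.5] meas [0.6015 0.0092 0.2309] [-1.798e+02 -1.000e-01 -1.621e+02] j [-21.  17.  20.  99.  -6.  65. 108.] F [-0.4  0.2 -1.3] t 1.6 w 0.07 0.0
[252.2 218.2] [252.5 160.9]
```

View pics/w1_b.png

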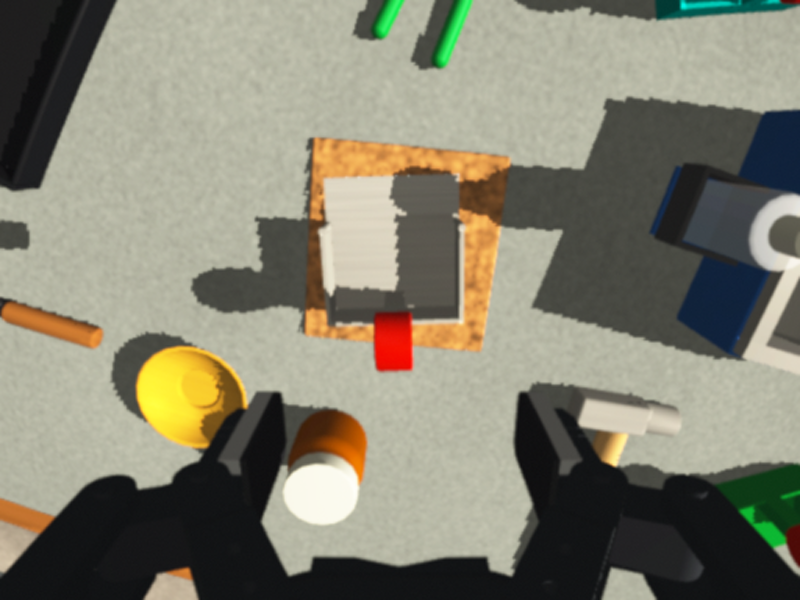

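```bash
python3 - <<'E'
from h import *
c=load('w1');s=.64
f=lambda p,q,z:np.degrees(np.arctan2(*(atz(c,np.array(p)*s,z)-atz(c,np.array(q)*s,z))[[1,0]])).round(1)
print('y-axis yaw rear',f((462,318),(328,323),.038),'lip',f((459,175),(324,180),.006),'side',f((330,290),(321,228),.038),f((462,318),(460,224),.038),'grip top edge',f((375,313),(375,371),.1))
b=load('top0'); print('tri',tri((c,(251.5,218.2)),(b,(263.9,155.6)),(load('scene0'),(255.8,225.6))))
print(sensors.state()['tool_pos'],sensors.state()['ee_rot'])
print(row([.636,.016,.13],[180,0,198.5]),row([.636,.016,.0705],[180,0,198.5]))
E
```

```text
y-axis yaw rear 110.3 lip 110.0 side 23.7 21.2 grip top edge -162.9
tri (array([0.636 , 0.0158, 0.0899]), [0.0006, 0.0002, 0.0005])
[0.60056566 0.01313347 0.23068559] [-1.79955447e+02 -7.60669291e-02 -1.61807427e+02]
[[-0.0, 0.0, -0.0], [-0.0339, -0.0117, 0.101]] [[-0.0, 0.0, -0.0], [-0.0339, -0.0117, 0.1605]]
```

Request:
{"method": "play_rows", "body": {"increments": [[[0,0,-0.5],[-0.034,-0.012,0.03],0.06],[[0,0,-0.5],[-0.034,-0.012,0.07],0.06],[[0,0,-0.5],[-0.034,-0.012,0.12],0.06],[[0,0,-0.5],[-0.034,-0.012,0.16],0.06],[[0,0,-0.5],[-0.034,-0.012,0.16],0.06],[[0,0,-0.5],[-0.034,-0.012,0.16],0.06],[[0,0,-0.5],[-0.034,-0.012,0.16],0.015],[[0,0,-0.5],[-0.034,-0.012,0.16],0.015],[[0,0,-0.5],[-0.034,-0.012,0.16],0.015],[[0,0,-0.5],[-0.034,-0.012,0.16],0.015],[[0,0,-0.5],[-0.034,-0.012,0.16],0.015]], "newtons": 110}}

```text
time_s: 3.02
tool_pos: [0.6383, 0.0158, 0.0735]
ee_rot: [-180.0, 0.2, -161.0]
force: [-1.2, 0.5, 6.8]
grip_width: 0.0209
finger_force: 108.3
```

```bash
python3 - <<'E'
from h import *
did([0,0,-.5],[-.034,-.012,.16])
b=load('top0')
# tray frame
p=np.array([.4836,-.295]);y=np.radians(-13.8);R=np.array([[np.cos(y),-np.sin(y)],[np.sin(y),np.cos(y)]])
for q in [[0.457, -0.266], [0.451, -0.305], [0.414, -0.273], [0.38, -0.249], [0.37, -0.292]]: print(R.T@(np.array(q)-p))
E
```

```text
cmd [0.6362 0.0158 0.071 ] [ 180.    0. -161.] meas [0.6383 0.0158 0.0735] [-180.     0.2 -161. ] j [-18.  31.  17. 100. -12.  50. 113.] F [-1.2  0.5  6.8] t 3.025 w 0.0209 108.31424474716187
[-0.03274964  0.0218179 ]
[-0.02927364 -0.01748753]
[-0.07283868  0.00476303]
[-0.11158205  0.01996011]
[-0.11103645 -0.024184  ]
```

```bash
python3 - <<'E'
from h import *
p=np.array([.4836,-.295]);y=np.radians(-13.8);R=np.array([[np.cos(y),-np.sin(y)],[np.sin(y),np.cos(y)]])
q=p+R@[.117,0];print(q)
print(row([*q,.18],[180,0,166.2]),row([*q,.10],[180,0,166.2]))
E
```

```text
[ 0.59722271 -0.32290841]
[[-0.0, 0.0, 32.8], [0.1471, -0.3075, -0.109]] [[-0.0, 0.0, 32.8], [0.1471, -0.3075, -0.029]]
```

Request:
{"method": "play_rows", "body": {"increments": [[[0,0,0],[0,0,-0.03],0.015],[[0,0,0],[0,0,-0.08],0.015],[[0,0,5],[0.03,-0.05,-0.109],0.015],[[0,0,12],[0.05,-0.1,-0.109],0.015],[[0,0,20],[0.08,-0.16,-0.109],0.015],[[0,0,27],[0.11,-0.22,-0.109],0.015],[[0,0,32.8],[0.13,-0.28,-0.109],0.015],[[0,0,32.8],[0.147,-0.3075,-0.109],0.015],[[0,0,32.8],[0.147,-0.3075,-0.109],0.015],[[0,0,32.8],[0.147,-0.3075,-0.08],0.015],[[0,0,32.8],[0.147,-0.3075,-0.05],0.015],[[0,0,32.8],[0.147,-0.3075,-0.05],0.015]]}}

```text
time_s: 4.53
tool_pos: [0.5952, -0.3195, 0.1172]
ee_rot: [179.8, -0.5, 166.3]
force: [-0.3, 0.7, -1.2]
grip_width: 0.0208
finger_force: 108.1
```

```bash
python3 - <<'E'
from h import *
did([0,0,32.8],[.147,-.3075,-.05])
a=cam('scene');b=cam('top');w=cam('wrist');save(a,'s2');save(b,'t2');save(w,'w2')
A=cv2.resize(b['im'][130:280,320:440],(400,500),interpolation=cv2.INTER_CUBIC);B=cv2.resize(w['im'],(400,300))
o=np.zeros((600,800,3),np.uint8);o[:500,:400]=A;o[:300,400:]=B
C=cv2.resize(a['im'][150:250,120:220],(300,300));o[300:,400:700]=C
cv2.imwrite('pics/m2.png',o)
print(sensors.state()['tool_pos'],sensors.state()['ee_rot'])
E
```

```text
cmd [ 0.5973 -0.3228  0.121 ] [180.    0.  166.2] meas [ 0.5952 -0.3195  0.1172] [179.8  -0.5 166.3] j [  4.  34.  29.  93. -18.  58. 115.] F [-0.3  0.7 -1.2] t 4.525 w 0.0208 108.07108283042908
[ 0.5986013  -0.3228141   0.12237604] [-1.79990557e+02  9.28805932e-02  1.66249397e+02]
```

View pics/m2.png

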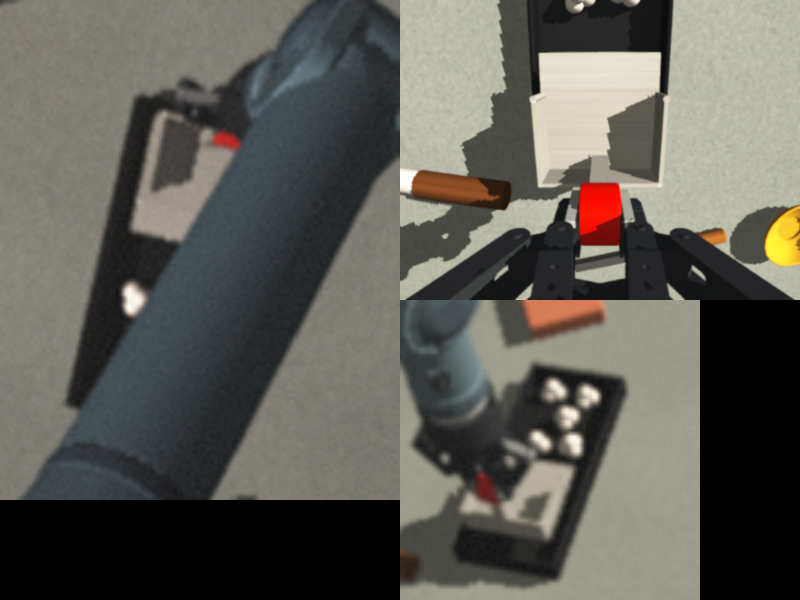

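```bash
python3 - <<'E'
from h import *
w=load('w2')
p=np.array([.4836,-.295]);y=np.radians(-13.8);R=np.array([[np.cos(y),-np.sin(y)],[np.sin(y),np.cos(y)]])
def tr(px,z): X=atz(w,((px[0]-400)*1.28,px[1]*1.28),z)[:2]; return (R.T@(X-p)).round(4)
for px in [(531,60),(531,85),(668,60),(669,85),(533,10),(672,10)]: print('tray',tr(px,.03))
zs=.122-.0695
for px in [(540,53),(661,53)]: print('lip',tr(px,zs))
for px in [(538,184),(662,184)]: print('rear rim',tr(px,zs+.034))
print('tcp',R.T@(sensors.state()['tool_pos'][:2]-p))
# auto line: dark edge columns
g=cv2.cvtColor(w['im'],cv2.COLOR_BGR2GRAY)
for r in (60,75,90,105): 
    d=np.where(g[r,130:370]<70)[0]+130; print(r,d.min(),d.max(), R.T@(atz(w,(d.min(),r),.03)[:2]-p),R.T@(atz(w,(d.max(),r),.03)[:2]-p))
E
```

```text
tray [ 0.0285 -0.06  ]
tray [ 0.0501 -0.0614]
tray [0.0282 0.0605]
tray [0.0498 0.0629]
tray [-0.0125 -0.056 ]
tray [-0.013   0.0615]
lip [ 0.0242 -0.0467]
lip [0.024  0.0488]
rear rim [ 0.1212 -0.0468]
rear rim [0.121  0.0485]
tcp [0.1183163  0.00042044]
60 164 345 [ 0.01739811 -0.06185476] [0.017131   0.06116917]
75 165 344 [ 0.02723654 -0.06177604] [0.02697155 0.06112219]
90 166 343 [ 0.03724315 -0.06172262] [0.03698037 0.06110033]
105 167 342 [ 0.04743767 -0.06169415] [0.04717718 0.06110333]
```

Request:
{"method": "play_rows", "body": {"increments": [[[0,0,0],[0,-0.001,0.02],0.015],[[0,0,0],[0,-0.001,0.035],0.015],[[0,0,0],[0,-0.001,0.042],0.015],[[0,0,0],[0,-0.001,0.046],0.015],[[0,0,0],[0,-0.001,0.048],0.015],[[0,0,0],[0,-0.001,0.048],0.015],[[0,0,0],[0,-0.001,0.048],0.015]]}}

```text
time_s: 5.55
tool_pos: [0.5978, -0.3242, 0.0745]
ee_rot: [180.0, 0.1, 166.2]
force: [-1.9, 1.7, 5.7]
grip_width: 0.0204
finger_force: 108.7
```

```bash
python3 - <<'E'
from h import *
did([0,0,0],[0,-.001,.048])
E
```

```text
cmd [ 0.597  -0.3238  0.073 ] [180.    0.  166.2] meas [ 0.5978 -0.3242  0.0745] [1.800e+02 1.000e-01 1.662e+02] j [  5.  37.  27.  94. -20.  54. 116.] F [-1.9  1.7  5.7] t 5.55 w 0.0204 108.70687007904053
```

Request:
{"method": "play_rows", "body": {"increments": [[[0,-1.5,0],[0.0,0,-0.0015],0.015],[[0,-1.5,0],[0.012,0,-0.0015],0.015],[[0,-1.5,0],[0.024,0,-0.0015],0.015],[[0,-1.5,0],[0.036,0,-0.0015],0.015],[[0,-1.5,0],[0.048,0,-0.0015],0.015],[[0,-1.5,0],[0.06,0,-0.0015],0.015],[[0,-1.5,0],[0.072,0,-0.0015],0.015],[[0,-1.5,0],[0.084,0,-0.0015],0.015],[[0,-1.5,0],[0.096,0,-0.0015],0.015],[[0,-1.5,0],[0.11,0,-0.0015],0.015],[[0,-1.5,0],[0.124,0,-0.0015],0.015],[[0,-1.5,0],[0.138,0,-0.0015],0.015]]}}

```text
time_s: 7.05
tool_pos: [0.4669, -0.2929, 0.0771]
ee_rot: [-179.9, 2.1, 166.2]
force: [4.6, -1.8, 5.7]
grip_width: 0.0207
finger_force: 109.2
```

```bash
python3 - <<'E'
from h import *
did([0,-1.5,0],[.138,0,-.0015])
w=cam('wrist');save(w,'w3');a=cam('scene');save(a,'s3')
o=np.zeros((600,800,3),np.uint8);o[:360,:480]=cv2.resize(w['im'],(480,360));o[:300,480:780]=cv2.resize(a['im'][150:250,120:220],(300,300),interpolation=cv2.INTER_CUBIC);cv2.imwrite('pics/m3.png',o[:360])
p=np.array([.4836,-.295]);y=np.radians(-13.8);R=np.array([[np.cos(y),-np.sin(y)],[np.sin(y),np.cos(y)]])
print('tcp',R.T@(sensors.state()['tool_pos'][:2]-p))
E
```

```text
cmd [ 0.463  -0.2909  0.0745] [180.    1.5 166.2] meas [ 0.4669 -0.2929  0.0771] [-179.9    2.1  166.2] j [  3.  24.  29. 115. -17.  44. 119.] F [ 4.6 -1.8  5.7] t 7.05 w 0.0207 109.22863483428955
tcp [-0.01900038 -0.0019817 ]
```

View pics/m3.png

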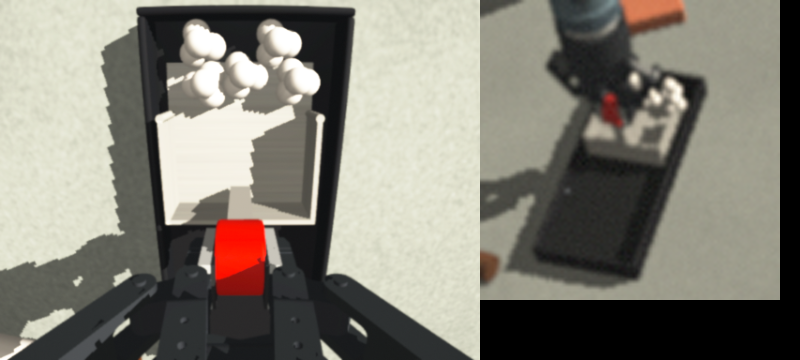

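Request:
{"method": "play_rows", "body": {"increments": [[[0,0,0],[0.005,0,0],0.015],[[0,0,0],[0.01,0,0],0.015],[[0,0,0],[0.014,0,0],0.015],[[0,0,0],[0.017,0,0],0.015],[[0,0,0],[0.017,0,0],0.015]]}}

```text
time_s: 7.78
tool_pos: [0.452, -0.2892, 0.0772]
ee_rot: [-179.9, 2.2, 166.2]
force: [4.7, -2.3, 8.2]
grip_width: 0.0205
finger_force: 109.3
```

```bash
python3 - <<'E'
from h import *
did([0,0,0],[.017,0,0])
w=cam('wrist');save(w,'w4')
cv2.imwrite('pics/m4.png',cv2.resize(w['im'],(480,360))[:300])
E
```

```text
cmd [ 0.4465 -0.2868  0.0741] [180.    1.5 166.2] meas [ 0.452  -0.2892  0.0772] [-179.9    2.2  166.2] j [  3.  22.  30. 117. -17.  43. 119.] F [ 4.7 -2.3  8.2] t 7.775 w 0.0205 109.32785511016846
```

View pics/m4.png

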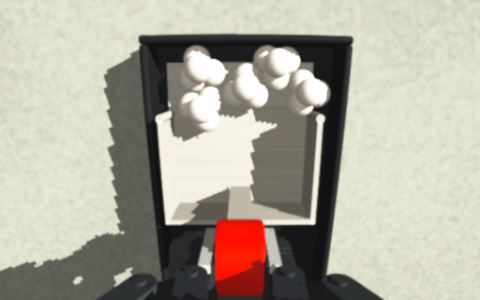

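Request:
{"method": "play_rows", "body": {"increments": [[[0,0,0],[0.003,0,0],0.015],[[0,0,0],[0.006,0,0],0.015],[[0,0,0],[0.006,0,0],0.015],[[0,5,0],[-0.001,0,-0.002],0.015],[[0,10,0],[-0.007,0,-0.003],0.015],[[0,15,0],[-0.012,0,-0.004],0.015],[[0,20,0],[-0.017,0,-0.006],0.015],[[0,24,0],[-0.022,0,-0.008],0.015],[[0,24,0],[-0.022,0,-0.015],0.015],[[0,24,0],[-0.022,0,-0.03],0.015]]}}

```text
time_s: 9.07
tool_pos: [0.4653, -0.2915, 0.1041]
ee_rot: [180.0, -22.7, 166.2]
force: [-0.5, -0.8, -3.7]
grip_width: 0.0208
finger_force: 108.3
```

```bash
python3 - <<'E'
from h import *
did([0,24,0],[-.022,0,-.03])
w=cam('wrist');save(w,'w5');a=cam('scene');save(a,'s5')
o=np.zeros((360,800,3),np.uint8);o[:360,:480]=cv2.resize(w['im'],(480,360));o[:300,480:780]=cv2.resize(a['im'][150:250,120:220],(300,300),interpolation=cv2.INTER_CUBIC);cv2.imwrite('pics/m5.png',o)
E
```

```text
cmd [ 0.4671 -0.2919  0.1046] [180.  -22.5 166.2] meas [ 0.4653 -0.2915  0.1041] [180.  -22.7 166.2] j [  2.  36.  31.  96. -11.  74. 113.] F [-0.5 -0.8 -3.7] t 9.075 w 0.0208 108.32625389099121
```

View pics/m5.png

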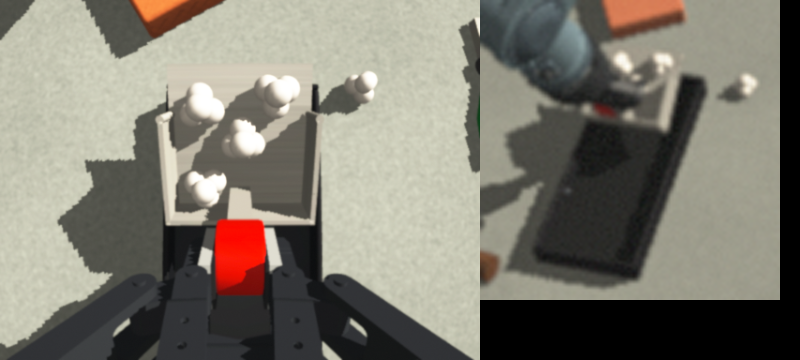

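Request:
{"method": "play_rows", "body": {"increments": [[[0,4,0],[0,0,0],0.015],[[0,4,0],[0,0,0],0.015],[[0,4,0],[0,0,-0.01],0.015],[[0,4,0],[0,0,-0.02],0.015],[[0,4,0],[0,0,-0.02],0.015]]}}

```text
time_s: 9.8
tool_pos: [0.4762, -0.2947, 0.125]
ee_rot: [-180.0, -26.3, 166.2]
force: [0.7, 0.7, -2.4]
grip_width: 0.0207
finger_force: 108.4
```

```bash
python3 - <<'E'
from h import *
did([0,4,0],[0,0,-.02])
w=cam('wrist');save(w,'w6');a=cam('scene');save(a,'s6')
o=np.zeros((360,800,3),np.uint8);o[:360,:480]=cv2.resize(w['im'],(480,360));o[:300,480:780]=cv2.resize(a['im'][150:250,120:220],(300,300),interpolation=cv2.INTER_CUBIC);cv2.imwrite('pics/m6.png',o)
E
```

```text
cmd [ 0.4745 -0.2937  0.1231] [180.  -26.5 166.2] meas [ 0.4762 -0.2947  0.125 ] [-180.   -26.3  166.2] j [  3.  38.  31.  91. -11.  81. 113.] F [ 0.7  0.7 -2.4] t 9.8 w 0.0207 108.42831015586853
```

View pics/m6.png

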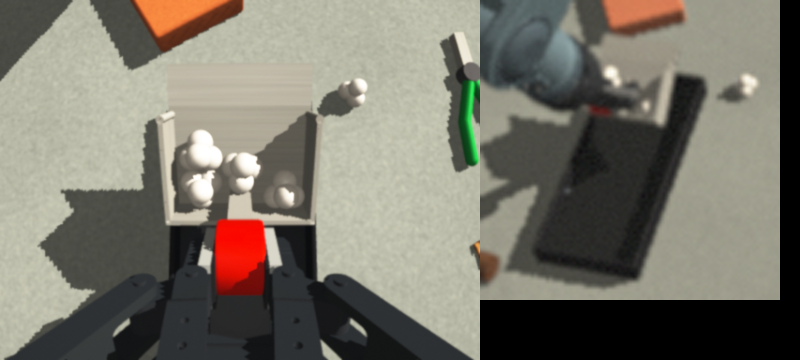

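```bash
cat >> h.py <<'E'
LIP=np.array([.094,0,.0695])
def pose(pt,th,yaw,off=LIP):
    """TCP position with tool-frame point off at world pt, scoop tilt th (front down), scoop yaw"""
    rpy=[180,th,180+yaw];return list(np.array(pt)-Ro.from_euler('xyz',rpy,degrees=True).as_matrix()@off),rpy
CL=np.array([.4934,.2999]);CY=2.6
def cl(x,y):
    a=np.radians(CY);return CL+np.array([[np.cos(a),-np.sin(a)],[np.sin(a),np.cos(a)]])@[x,y]
E
python3 - <<'E'
from h import *
T=getc()
print(row(T[:3,3]+[0,0,.15],[180,-26.5,166.2]))
P,r=pose([*cl(.03,.01),.16],-26,CY);print(P,r,row(P,r))
b=load('top0');w=load('w6');a=load('s6')
print('cast5',tri((w,(375,98)),(a,(207.3,178.3))),atz(w,(375,98),.012))
E
```

```text
[[0.0, 0.0, -0.0], [0.0669, 0.0, -0.1342]]
[np.float64(0.6377505857276858), np.float64(0.3164652266515546), np.float64(0.18125929841961885)] [180, -26, 182.6] [[7.3, -0.5, -14.7], [0.0144, 0.6315, -0.0578]]
cast5 (array([ 0.3663, -0.1543,  0.0075]), [0.0007, 0.0007]) [ 0.36733437 -0.15601004  0.012     ]
```

Request:
{"method": "play_rows", "body": {"increments": [[[0,0,0],[0.012,0,-0.025],0.015],[[0,0,0],[0.034,0,-0.068],0.015],[[0,0,0],[0.056,0,-0.113],0.015],[[0.5,0,-1],[0.066,0.03,-0.134],0.015],[[1,0,-2],[0.066,0.07,-0.14],0.015],[[2,0,-4],[0.066,0.12,-0.14],0.015],[[3,0,-6],[0.066,0.17,-0.145],0.015],[[4,-0.2,-8],[0.066,0.22,-0.145],0.015],[[5,-0.3,-10],[0.065,0.28,-0.15],0.015],[[6,-0.4,-12],[0.065,0.34,-0.15],0.015],[[7.3,-0.5,-14.7],[0.064,0.4,-0.156],0.015],[[7.3,-0.5,-14.7],[0.064,0.45,-0.156],0.015]]}}

```text
time_s: 11.4
tool_pos: [0.5942, 0.1435, 0.2912]
ee_rot: [-180.0, -26.0, -177.2]
force: [0.6, 0.1, -3.5]
grip_width: 0.0205
finger_force: 108.4
```

```bash
python3 - <<'E'
from h import *
did([7.3,-.5,-14.7],[.064,.45,-.156])
for z,th in ((.28,-26),(.13,-26),(.105,0),(.085,15),(.075,30),(.07,45),(.07,60)):
    P,r=pose([*cl(.03,.01),z],th,CY);print(z,th,np.round(P,3),row(P,r))
E
```

```text
cmd [0.5939 0.1403 0.2913] [-179.9  -26.  -177.4] meas [0.5942 0.1435 0.2912] [-180.   -26.  -177.2] j [-28.  33.  21.  74. -14. 101.  86.] F [ 0.6  0.1 -3.5] t 11.4 w 0.0205 108.40309739112854
0.28 -26 [0.638 0.316 0.301] [[-0.0, -0.0, -0.0], [-0.0422, 0.1739, -0.0318]]
0.13 -26 [0.638 0.316 0.151] [[-0.0, -0.0, -0.0], [-0.1079, 0.1741, 0.103]]
0.105 0 [0.617 0.316 0.174] [[-0.0, -26.0, 0.0], [-0.0789, 0.174, 0.0913]]
0.085 15 [0.596 0.315 0.176] [[-0.0, -41.0, 0.0], [-0.059, 0.174, 0.0988]]
0.075 30 [0.57  0.313 0.182] [[-0.0, -56.0, 0.0], [-0.033, 0.174, 0.1051]]
0.07 45 [0.54  0.312 0.186] [[-0.0, -71.0, 0.0], [-0.0051, 0.174, 0.1149]]
0.07 60 [0.51  0.311 0.186] [[-0.0, -86.0, 0.0], [0.0225, 0.1741, 0.1278]]
```

Request:
{"method": "play_rows", "body": {"increments": [[[0,0,0],[-0.03,0.05,-0.032],0.015],[[0,0,0],[-0.042,0.1,-0.032],0.015],[[0,0,0],[-0.042,0.15,-0.032],0.015],[[0,0,0],[-0.042,0.174,-0.032],0.015],[[0,-5,0],[-0.048,0.174,-0.005],0.015],[[0,-12,0],[-0.058,0.174,0.03],0.015],[[0,-19,0],[-0.068,0.174,0.065],0.015],[[0,-26,0],[-0.079,0.174,0.091],0.015],[[0,-26,0],[-0.079,0.174,0.091],0.015],[[0,-26,0],[-0.079,0.174,0.091],0.015]]}}

```text
time_s: 12.65
tool_pos: [0.6192, 0.315, 0.1768]
ee_rot: [-180.0, 0.1, -177.4]
force: [0.7, 0.7, -3.7]
grip_width: 0.0205
finger_force: 108.4
```

```bash
python3 - <<'E'
from h import *
did([0,-26,0],[-.079,.174,.091])
for z,th in ((.095,8),(.085,15),(.08,22),(.075,30),(.07,38),(.07,46),(.07,54),(.07,62)):
    P,r=pose([*cl(.03,.01),z],th,CY);print(z,th,row(P,r))
c=cam('top');save(c,'t7')
E
```

```text
cmd [0.617  0.3155 0.1747] [-180.    -0.  -177.4] meas [0.6192 0.315  0.1768] [-1.800e+02  1.000e-01 -1.774e+02] j [-46.  31.  21.  88. -12.  63.  71.] F [ 0.7  0.7 -3.7] t 12.65 w 0.0205 108.37413668632507
0.095 8 [[-0.0, -8.0, 0.0], [0.0108, 0.0, -0.0022]]
0.085 15 [[-0.0, -15.0, 0.0], [0.0214, 0.0, -0.0018]]
0.08 22 [[-0.0, -22.0, 0.0], [0.0331, 0.0, -0.0049]]
0.075 30 [[-0.0, -30.0, 0.0], [0.0475, 0.0, -0.0075]]
0.07 38 [[-0.0, -38.0, 0.0], [0.0629, 0.0, -0.0079]]
0.07 46 [[-0.0, -46.0, 0.0], [0.0789, 0.0, -0.0112]]
0.07 54 [[-0.0, -54.0, 0.0], [0.0952, 0.0, -0.0122]]
0.07 62 [[-0.0, -62.0, 0.0], [0.1114, 0.0001, -0.0109]]
```

Request:
{"method": "play_rows", "body": {"increments": [[[0,-8,0],[0.011,0,-0.002],0.015],[[0,-15,0],[0.021,0,-0.002],0.015],[[0,-22,0],[0.033,0,-0.005],0.015],[[0,-26,0],[0.04,0,-0.006],0.015],[[0,-30,0],[0.0475,0,-0.0075],0.015],[[0,-38,0],[0.063,0,-0.008],0.015],[[0,-46,0],[0.079,0,-0.011],0.015],[[0,-54,0],[0.095,0,-0.012],0.015],[[0,-62,0],[0.111,0,-0.011],0.015],[[0,-62,0],[0.111,0,-0.011],0.015],[[0,-62,0],[0.111,0,-0.011],0.015],[[0,-62,0],[0.111,0,-0.011],0.015]]}}

```text
time_s: 14.2
tool_pos: [0.5109, 0.3146, 0.1896]
ee_rot: [179.8, 62.0, -177.7]
force: [-0.0, -1.0, -1.9]
grip_width: 0.0208
finger_force: 108.9
```

```bash
python3 - <<'E'
from h import *
did([0,-62,0],[.111,0,-.011])
for n in('top','scene','wrist'): save(cam(n),n[0]+'8')
P,r=pose([*cl(.03,.01),.17],0,CY);print(row(P,r))
P,r=pose([*cl(.03,.01),.12],30,CY);print(row(P,r))
def white(c,x0,y0,x1,y1):
    h=cv2.cvtColor(c['im'],cv2.COLOR_BGR2HSV)[y0:y1,x0:x1]; m=((h[...,2]>175)&(h[...,1]<40)).astype(np.uint8)
    n,l,s,ce=cv2.connectedComponentsWithStats(m);return [((ce[i]+[x0,y0]).round(0).tolist(),int(s[i,4])) for i in range(1,n) if s[i,4]>3]
c=load('t8');print('tank top',proj(c,[*CL,.02]),white(c,135,178,192,236))
c=load('s8');print('c5 scene',white(c,190,160,230,200),'tray',white(c,140,165,200,245)); c=load('t8');print('c5 top',proj(c,[.367,-.155,.012]),white(c,290,210,400,280))
E
```

```text
cmd [0.5061 0.3104 0.1857] [-179.9   62.  -177.3] meas [0.5109 0.3146 0.1896] [ 179.8   62.  -177.7] j [-120.   33.   69.  138.  107.   22.  -74.] F [-0.  -1.  -1.9] t 14.2 w 0.0208 108.91812086105347
[[-0.0, 62.0, 0.0], [-0.0995, -0.0, 0.0726]]
[[-0.0, 32.0, 0.0], [-0.0664, 0.0, 0.0366]]
tank top [166.9 208.6] [([184.0, 199.0], 11), ([136.0, 206.0], 6), ([174.0, 211.0], 30), ([185.0, 217.0], 36), ([168.0, 222.0], 12), ([175.0, 233.0], 4)]
c5 scene [] tray []
c5 top [323.7 250.4] []
```

Request:
{"method": "play_rows", "body": {"increments": [[[0,8,0],[-0.02,0,0.005],0.015],[[0,16,0],[-0.04,0,0.012],0.015],[[0,24,0],[-0.055,0,0.024],0.015],[[0,32,0],[-0.066,0,0.037],0.015],[[0,40,0],[-0.076,0,0.048],0.015],[[0,48,0],[-0.087,0,0.058],0.015],[[0,55,0],[-0.095,0,0.065],0.015],[[0,62,0],[-0.0995,0,0.0726],0.015],[[0,62,0],[-0.0995,0,0.0726],0.015],[[0,62,0],[-0.0995,0,0.0726],0.015]]}}

```text
time_s: 15.6
tool_pos: [0.6229, 0.3143, 0.2433]
ee_rot: [179.9, 0.7, -177.7]
force: [-1.4, -0.2, -2.2]
grip_width: 0.0202
finger_force: 108.7
```

```bash
python3 - <<'E'
from h import *
did([0,62,0],[-.0995,0,.0726])
for n in('top','scene','wrist'): save(cam(n),n[0]+'9')
for n,p in(('t9',[.367,-.155,.012]),('s9',[.367,-.155,.012])):
    c=load(n);u=proj(c,p);x,y=u.astype(int);print(n,u);print(cv2.cvtColor(c['im'],cv2.COLOR_BGR2GRAY)[y-12:y+13:1,x-14:x+15:1].tolist() if n=='t9' else '')
c=load('s9');u=proj(c,[.367,-.155,.012]).astype(int);t=load('t9');ut=proj(t,[.367,-.155,.012]).astype(int)
o=np.zeros((600,800,3),np.uint8);z=lambda im,x,y,k,w,h:cv2.resize(im[max(0,y-k):y+k,max(0,x-k):x+k],(w,h),interpolation=cv2.INTER_CUBIC)
o[:300,:300]=z(t['im'],*ut,40,300,300);o[:300,300:600]=z(c['im'],*u,40,300,300)
uc=proj(c,[*CL,.03]).astype(int);ut=proj(t,[*CL,.03]).astype(int)
o[300:,:300]=z(t['im'],*ut,40,300,300);o[300:,300:600]=z(c['im'],*uc,40,300,300)
o[300:450,600:]=cv2.resize(load('w9')['im'],(200,150));o[0:150,600:]=cv2.resize(c['im'],(200,150))
cv2.imwrite('pics/m9.png',o);print(u,ut,uc)
E
```

```text
cmd [0.6168 0.3155 0.2395] [-180.    -0.  -177.4] meas [0.6229 0.3143 0.2433] [ 179.9    0.7 -177.7] j [-49.  28.  27.  85. -13.  69.  71.] F [-1.4 -0.2 -2.2] t 15.6 w 0.0202 108.68312001228333
t9 [323.7 250.4]
[[142, 143, 147, 142, 144, 142, 146, 140, 139, 138, 140, 139, 141, 144, 143, 141, 140, 142, 142, 137, 139, 137, 134, 136, 139, 140, 145, 142, 139], [144, 141, 147, 144, 142, 140, 144, 140, 140, 138, 141, 139, 141, 141, 141, 138, 135, 139, 138, 138, 139, 141, 138, 141, 140, 140, 141, 140, 140], [139, 147, 148, 141, 142, 141, 140, 135, 138, 139, 140, 137, 135, 139, 136, 137, 142, 139, 140, 137, 137, 137, 139, 139, 141, 136, 140, 140, 138], [139, 142, 143, 143, 144, 141, 142, 137, 142, 141, 138, 135, 139, 137, 138, 138, 141, 142, 142, 143, 141, 141, 137, 143, 142, 140, 137, 136, 141], [143, 140, 141, 139, 139, 140, 144, 142, 142, 136, 136, 137, 139, 136, 135, 142, 137, 142, 142, 141, 145, 143, 144, 144, 141, 138, 136, 138, 136], [139, 140, 138, 140, 139, 139, 142, 142, 141, 136, 140, 136, 139, 138, 138, 137, 138, 135, 135, 133, 138, 144, 142, 142, 142, 137, 137, 136, 140], [139, 
[... 2062 characters left out ...]
39, 137, 136, 135, 133, 138, 137, 137, 133, 138, 141, 136, 134], [134, 138, 141, 138, 140, 134, 129, 133, 137, 137, 136, 135, 139, 136, 136, 141, 137, 136, 136, 139, 140, 138, 135, 136, 135, 136, 136, 136, 134], [138, 134, 139, 140, 139, 132, 136, 134, 134, 140, 136, 134, 138, 141, 139, 134, 137, 137, 139, 138, 137, 137, 136, 131, 135, 135, 134, 135, 138], [135, 139, 138, 142, 136, 134, 132, 137, 137, 138, 135, 137, 135, 136, 138, 138, 137, 136, 135, 138, 137, 135, 136, 136, 137, 134, 136, 135, 133], [134, 138, 139, 138, 137, 137, 135, 138, 135, 136, 135, 137, 136, 137, 136, 132, 135, 139, 137, 139, 136, 132, 136, 133, 134, 137, 136, 135, 139]]
s9 [207.1 177.6]

[207 177] [166 208] [332 197]
```

```bash
cat >> h.py <<'E'
TR=np.array([.4836,-.295]);TY=-13.8;_a=np.radians(TY);RT=np.array([[np.cos(_a),-np.sin(_a)],[np.sin(_a),np.cos(_a)]])
def tr(x,y): return TR+RT@[x,y]
E
python3 - <<'E'
from h import *
t=load('t9');X=atz(t,(322.3,251.3),.012);print('c5',X,RT.T@(X[:2]-TR))
def red(c):
    h=cv2.cvtColor(c['im'],cv2.COLOR_BGR2HSV);m=((h[...,0]<5)|(h[...,0]>174))&(h[...,1]>190)&(h[...,2]>70);m[:180]=0;y,x=np.where(m);return x.mean().round(1),y.mean().round(1),len(x),x.min(),x.max(),y.min(),y.max()
print(red(load('w2')),red(load('w9')))
for z,th in((.2,0),(.06,0),(-.001,1.5)):
    P,r=pose([*tr(-.02,.116),z],th,TY);print(np.round(P,3),row(P,r))
E
```

```text
c5 [ 0.36456575 -0.15084658  0.012     ] [-0.14998365  0.11159867]
(np.float64(255.5), np.float64(273.8), 4111, np.int64(228), np.int64(283), np.int64(234), np.int64(313)) (np.float64(263.9), np.float64(271.4), 4670, np.int64(228), np.int64(342), np.int64(234), np.int64(313))
[ 0.583 -0.2    0.27 ] [[-0.0, 0.0, 16.4], [0.0572, -0.5135, -0.0296]]
[ 0.583 -0.2    0.13 ] [[-0.0, 0.0, 16.4], [0.0572, -0.5134, 0.1104]]
[ 0.581 -0.2    0.071] [[0.2, -1.5, 16.4], [0.0589, -0.5128, 0.1689]]
```

Request:
{"method": "play_rows", "body": {"increments": [[[0,0,0],[0.005,-0.04,-0.03],0.015],[[0,0,3],[0.01,-0.1,-0.03],0.015],[[0,0,6],[0.02,-0.16,-0.03],0.015],[[0,0,9],[0.03,-0.22,-0.03],0.015],[[0,0,12],[0.035,-0.28,-0.03],0.015],[[0,0,15],[0.04,-0.34,-0.03],0.015],[[0,0,16.4],[0.05,-0.4,-0.02],0.015],[[0,0,16.4],[0.057,-0.46,0.0],0.015],[[0,0,16.4],[0.057,-0.5,0.03],0.015],[[0,0,16.4],[0.057,-0.5135,0.07],0.015],[[0,0,16.4],[0.057,-0.5135,0.11],0.015],[[0,0,16.4],[0.057,-0.5135,0.11],0.015]]}}

```text
time_s: 17.25
tool_pos: [0.5807, -0.1999, 0.129]
ee_rot: [-179.8, 0.4, 165.9]
force: [-0.1, 0.1, -1.3]
grip_width: 0.0206
finger_force: 108.5
```

```bash
python3 - <<'E'
from h import *
did([0,0,16.4],[.057,-.5135,.11])
w=cam('wrist');save(w,'w10')
h=cv2.cvtColor(w['im'],cv2.COLOR_BGR2HSV);m=((h[...,2]>225)&(h[...,1]<40)).astype(np.uint8)
n,l,s,ce=cv2.connectedComponentsWithStats(m)
print(proj(w,[.365,-.151,.012]),[(ce[i].round(0).tolist(),s[i].tolist(),(RT.T@(atz(w,ce[i],.012)[:2]-TR)).round(3).tolist()) for i in range(1,n) if s[i,4]>30])
print(sensors.state()['tool_pos'],row(*pose([*tr(-.02,.116),-.002],1.5,TY)))
t=cam('top');save(t,'t10')
E
```

```text
cmd [ 0.5833 -0.2001  0.1299] [-180.     0.   166.2] meas [ 0.5807 -0.1999  0.129 ] [-179.8    0.4  165.9] j [-15.  28.  38. 103. -20.  55. 107.] F [-0.1  0.1 -1.3] t 17.25 w 0.0206 108.46032500267029
[ 249.9 -116.9] [([258.0, 108.0], [166, 0, 227, 243, 28760], [0.006, 0.117]), ([328.0, 7.0], [316, 0, 25, 24, 238], [-0.066, 0.168]), ([357.0, 4.0], [346, 0, 23, 10, 141], [-0.069, 0.189]), ([225.0, 5.0], [220, 2, 11, 8, 53], [-0.068, 0.093]), ([344.0, 17.0], [334, 11, 17, 17, 119], [-0.06, 0.18]), ([376.0, 17.0], [373, 13, 6, 9, 32], [-0.061, 0.203]), ([362.0, 23.0], [357, 17, 13, 11, 59], [-0.056, 0.193]), ([480.0, 23.0], [474, 19, 14, 9, 56], [-0.061, 0.287]), ([384.0, 30.0], [377, 20, 16, 19, 118], [-0.051, 0.211]), ([370.0, 35.0], [363, 28, 13, 16, 70], [-0.048, 0.2]), ([434.0, 39.0], [427, 28, 21, 23, 181], [-0.047, 0.25]), ([416.0, 40.0], [411, 34, 11, 15, 63], [-0.045, 0.236]), ([471.0, 44.0], [467, 41, 10, 7, 42], [-0.045, 0.281]), ([489.0, 45.0], [485, 42, 7, 9, 35], [-0.045, 0.296]), ([482.0, 53.0], [476, 51, 11, 7, 35], [-0.039, 0.291]), ([370.0, 58.0], [366, 53, 11, 11, 67]
[... 1225 characters left out ...]
 [306, 245, 14, 17, 84], [0.132, 0.166]), ([32.0, 257.0], [25, 248, 15, 21, 107], [0.138, -0.097]), ([364.0, 274.0], [360, 265, 9, 20, 68], [0.155, 0.215]), ([134.0, 291.0], [83, 275, 113, 48, 1891], [0.173, -0.002]), ([381.0, 284.0], [377, 281, 11, 7, 37], [0.165, 0.232]), ([220.0, 285.0], [215, 282, 9, 9, 42], [0.165, 0.082]), ([258.0, 321.0], [254, 316, 8, 12, 43], [0.207, 0.117]), ([276.0, 322.0], [271, 317, 9, 9, 35], [0.207, 0.134]), ([235.0, 327.0], [231, 320, 10, 13, 68], [0.214, 0.094]), ([269.0, 353.0], [251, 347, 35, 12, 201], [0.247, 0.128]), ([509.0, 368.0], [507, 356, 5, 24, 88], [0.288, 0.407])]
[ 0.58285011 -0.20069667  0.1313577 ] [[-0.0, -1.5, 0.0], [0.002, 0.0001, 0.0599]]
```

Request:
{"method": "play_rows", "body": {"increments": [[[0,-1.5,0],[0.002,0,0.03],0.015],[[0,-1.5,0],[0.002,0,0.05],0.015],[[0,-1.5,0],[0.002,0,0.058],0.015],[[0,-1.5,0],[0.002,0,0.062],0.015],[[0,-1.5,0],[0.002,0,0.062],0.015],[[0,-1.5,0],[0.002,0,0.062],0.015]]}}

```text
time_s: 18.1
tool_pos: [0.5838, -0.2025, 0.0713]
ee_rot: [-179.8, 2.4, 165.8]
force: [0.2, 1.4, 6.1]
grip_width: 0.0205
finger_force: 110.0
```

```bash
python3 - <<'E'
from h import *
did([0,-1.5,0],[.002,0,.062])
T=getc()
yy=.116
for lx,z,th in ((-.06,-.004,1.5),(-.12,-.004,1.5),(-.18,-.004,1.5),(-.215,.003,-7),(-.235,.014,-15),(-.243,.035,-23),(-.243,.06,-26)):
    P,r=pose([*tr(lx,yy),z],th,TY);print(lx,th,np.round(P,3),row(P,r), 'rear',(np.array(P)+Ro.from_euler('xyz',r,degrees=True).as_matrix()@[-.006,0,.0695])[2].round(4))
E
```

```text
cmd [ 0.5813 -0.1997  0.0679] [-180.     1.5  166.2] meas [ 0.5838 -0.2025  0.0713] [-179.8    2.4  165.8] j [-12.  32.  35. 106. -24.  47. 110.] F [0.2 1.4 6.1] t 18.1 w 0.0205 109.97313737869263
-0.06 1.5 [ 0.542 -0.19   0.068] [[-0.0, 0.0, 0.0], [0.04, 0.0001, -0.0011]] rear -0.0014
-0.12 1.5 [ 0.484 -0.176  0.068] [[-0.0, 0.0, 0.0], [0.1, 0.0002, -0.0027]] rear -0.0014
-0.18 1.5 [ 0.426 -0.161  0.068] [[-0.0, 0.0, 0.0], [0.16, 0.0002, -0.0043]] rear -0.0014
-0.215 -7 [ 0.401 -0.155  0.061] [[-0.0, 8.5, 0.0], [0.1856, 0.0002, 0.0025]] rear -0.0092
-0.235 -15 [ 0.389 -0.152  0.057] [[-0.0, 16.5, 0.0], [0.1986, 0.0002, 0.0058]] rear -0.0119
-0.243 -23 [ 0.386 -0.152  0.062] [[-0.0, 24.5, 0.0], [0.2016, 0.0002, 0.0003]] rear -0.0041
-0.243 -26 [ 0.387 -0.152  0.081] [[-0.0, 27.5, 0.0], [0.1998, 0.0002, -0.0186]] rear 0.0162
```

Request:
{"method": "play_rows", "body": {"increments": [[[0,0,0],[0.03,0,-0.0008],0.015],[[0,0,0],[0.09,0,-0.0025],0.015],[[0,0,0],[0.15,0,-0.004],0.015],[[0,0,0],[0.198,0,-0.005],0.015],[[0,8.5,0],[0.218,0,-0.009],0.015],[[0,16.5,0],[0.226,0,-0.009],0.015],[[0,24.5,0],[0.226,0,-0.008],0.015],[[0,27.5,0],[0.226,0,-0.02],0.015],[[0,27.5,0],[0.226,0,-0.04],0.015],[[0,27.5,0],[0.226,0,-0.04],0.015]]}}

```text
time_s: 19.35
tool_pos: [0.3637, -0.1477, 0.1009]
ee_rot: [-179.7, -24.9, 165.7]
force: [-0.1, 0.0, -2.0]
grip_width: 0.0206
finger_force: 113.4
```

```bash
python3 - <<'E'
from h import *
did([0,27.5,0],[.226,0,-.04])
for n in('top','scene','wrist'): save(cam(n),n[0]+'11')
s=load('s11');t=load('t11');w=load('w11')
# bright blobs near old place (scene/top) and in wrist pan
for n,c,(x0,y0,x1,y1),th in(('s',s,(180,130,270,215),200),('t',t,(290,215,350,330),200)):
    g=cv2.cvtColor(c['im'],cv2.COLOR_BGR2GRAY)[y0:y1,x0:x1];k,l,st,ce=cv2.connectedComponentsWithStats((g>th).astype(np.uint8));print(n,[((ce[i]+[x0,y0]).round(0).tolist(),int(st[i,4]),atz(c,ce[i]+[x0,y0],.015)[:2].round(3).tolist()) for i in range(1,k) if st[i,4]>3])
o=cv2.resize(w['im'],(512,384));cv2.imwrite('pics/m11.png',o)
print(sensors.state()['force'])
E
```

```text
cmd [ 0.3609 -0.1456  0.1019] [-180.   -26.   166.2] meas [ 0.3637 -0.1477  0.1009] [-179.7  -24.9  165.7] j [-19.  26.  41. 117. -14.  69. 106.] F [-0.1  0.  -2. ] t 19.35 w 0.0206 113.35874319076538
s []
t []
[-0.28282501 -0.65838712 -2.11210472]
```

```bash
python3 - <<'E'
from h import *
t,s,w=load('t11'),load('s11'),load('w11')
o=np.zeros((600,800,3),np.uint8)
def z(c,X,k,w,h):
    x,y=proj(c,X).astype(int);print(x-k,y-k,2*k);return cv2.resize(c['im'][y-k:y+k,x-k:x+k],(w,h),interpolation=cv2.INTER_CUBIC)
o[:300,:400]=cv2.resize(w['im'],(400,300))
o[:300,400:700]=z(s,[.36,-.15,.05],60,300,300)
o[300:,:300]=z(t,[*CL,.06],42,300,300);o[300:,300:600]=z(s,[*CL,.06],42,300,300)
o[300:500,600:]=z(t,[.42,-.2,0],80,200,200)
cv2.imwrite('pics/m12.png',o)
E
```

```text
147 109 120
122 166 84
291 150 84
258 151 160
```

View pics/m12.png

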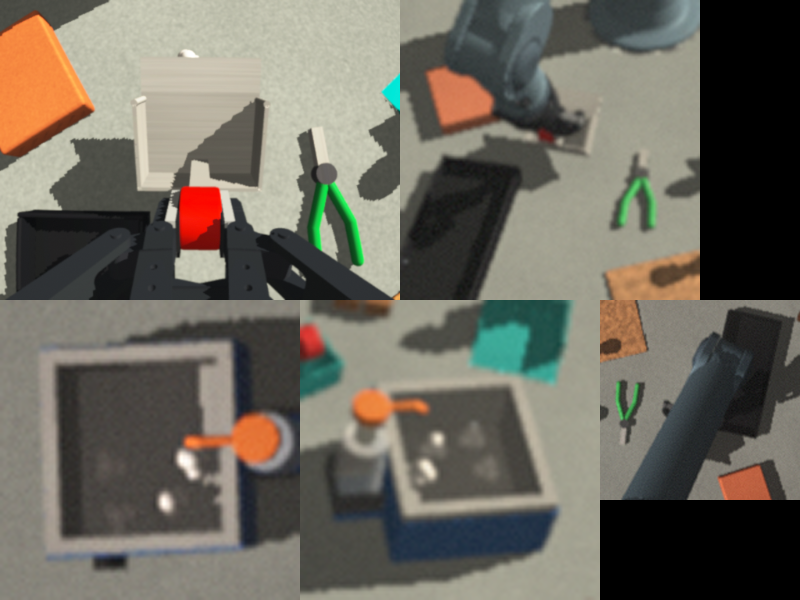

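```bash
python3 - <<'E'
from h import *
w=cam('wrist');save(w,'w13');s=cam('scene');save(s,'s13');t=cam('top');save(t,'t13')
for z in(.005,.012,.02): print(z,atz(load('w11'),(241,66),z))
print('block L corners',[atz(load('w11'),(p[0]*1.28,p[1]*1.28),.03)[:2].round(3) for p in((33,15),(92,105),(15,152))])
g=cv2.cvtColor(w['im'],cv2.COLOR_BGR2GRAY); print(g[50:82:2,210:272:3].tolist())
for n,c in(('s',s),('t',t)):
    x,y=proj(c,[.24,-.13,.012]).astype(int);print(n,x,y);g=cv2.cvtColor(c['im'],cv2.COLOR_BGR2GRAY);print(g[y-12:y+12:2,x-24:x+24:2].tolist())
E
```

```text
0.005 [ 0.20839169 -0.12197786  0.005     ]
0.012 [ 0.21227676 -0.12257854  0.012     ]
0.02 [ 0.21671684 -0.12326503  0.02      ]
block L corners [array([ 0.133, -0.276]), array([ 0.252, -0.227]), array([ 0.278, -0.313])]
[[201, 203, 196, 195, 193, 195, 197, 197, 198, 199, 200, 191, 186, 191, 193, 194, 188, 193, 198, 191, 191], [200, 198, 192, 195, 195, 191, 193, 194, 192, 194, 196, 190, 187, 192, 193, 194, 185, 190, 196, 190, 193], [195, 193, 193, 197, 195, 194, 195, 195, 193, 192, 189, 190, 192, 194, 191, 191, 189, 192, 192, 187, 190], [190, 191, 194, 196, 195, 195, 194, 192, 195, 194, 187, 192, 193, 191, 192, 193, 192, 192, 189, 192, 193], [190, 192, 192, 197, 196, 197, 194, 187, 193, 195, 190, 198, 194, 193, 192, 197, 198, 194, 194, 196, 197], [192, 193, 190, 193, 191, 198, 193, 186, 188, 191, 193, 195, 194, 199, 191, 198, 200, 192, 196, 192, 196], [193, 198, 195, 194, 192, 195, 190, 188, 188, 191, 195, 192, 188, 197, 196, 197, 196, 192, 191, 187, 190], [196, 199, 200, 201, 193, 192, 188, 192, 220, 238, 227, 209, 187, 196, 199, 196, 198, 194, 195, 189, 187], [198, 198, 204, 202,
[... 2699 characters left out ...]
 68, 69, 63, 64, 57, 56, 50, 51, 46, 47, 40, 42, 38, 35, 41, 40, 39, 34, 39, 36, 37, 82, 128], [69, 70, 65, 64, 59, 57, 52, 50, 51, 49, 44, 44, 40, 40, 41, 43, 35, 38, 38, 37, 38, 46, 118, 132], [69, 67, 65, 61, 58, 57, 54, 52, 48, 45, 43, 36, 37, 37, 40, 39, 40, 41, 42, 36, 40, 74, 124, 131], [70, 65, 65, 61, 57, 54, 50, 47, 45, 44, 45, 42, 42, 41, 37, 36, 36, 37, 37, 40, 37, 114, 129, 126], [67, 65, 57, 59, 54, 53, 51, 48, 47, 43, 37, 42, 40, 39, 39, 43, 40, 40, 39, 33, 57, 126, 125, 124], [63, 60, 60, 55, 54, 50, 50, 49, 42, 39, 38, 42, 45, 40, 41, 41, 37, 43, 37, 38, 105, 128, 121, 125], [64, 59, 61, 57, 53, 49, 49, 48, 48, 41, 40, 43, 38, 40, 41, 34, 37, 34, 35, 58, 131, 127, 124, 125]]
```

```bash
python3 - <<'E'
from h import *
a=load('scene0');print('base foot front',atz(a,(246,128),0),atz(a,(223,115),0),atz(a,(269,115),0))
az=np.radians(-28.6);u=np.array([np.cos(az),np.sin(az)])
for r,z,ph in((.33,.14,-35),(.28,.14,-42)):
    print(row([*(r*u),z],[180,ph,180-28.6]))
# hot spots of casting in wrist image: upper silhouette row
w=load('w13');print(sensors.state()['time_s'],[atz(w,p,.017)[:2].round(3) for p in((241,64),(237,64),(248,70))])
E
```

```text
base foot front [0.0943779  0.00207875 0.        ] [ 0.00816156 -0.09606058  0.        ] [0.01739155 0.1058313  0.        ]
[[-7.6, 9.0, 12.8], [0.0762, -0.029, -0.0052]]
[[-8.3, 15.9, 12.3], [0.1196, -0.0162, 0.016]]
19.65 [array([ 0.213, -0.122]), array([ 0.212, -0.126]), array([ 0.219, -0.118])]
```

Request:
{"method": "play_rows", "body": {"increments": [[[0,0,0],[0.02,0,-0.04],0.015],[[-4,4,6],[0.05,-0.015,-0.03],0.015],[[-7.6,9,12.8],[0.076,-0.029,-0.02],0.015],[[-8.3,15.9,12.3],[0.1,-0.02,0.0],0.015],[[-8.3,15.9,12.3],[0.12,-0.016,0.016],0.015],[[-8.3,15.9,12.3],[0.12,-0.016,0.016],0.015]]}}

```text
time_s: 20.4
tool_pos: [0.2437, -0.1329, 0.1366]
ee_rot: [-179.9, -41.4, 150.9]
force: [0.3, 0.5, -2.3]
grip_width: 0.0205
finger_force: 113.3
```

```bash
python3 - <<'E'
from h import *
did([-8.3,15.9,12.3],[.12,-.016,.016])
E
```

```text
cmd [ 0.2455 -0.1337  0.1401] [-180.   -42.   151.4] meas [ 0.2437 -0.1329  0.1366] [-179.9  -41.4  150.9] j [-15.  25.  45. 122. -14.  83. 102.] F [ 0.3  0.5 -2.3] t 20.4 w 0.0205 113.29468488693237
```

```bash
python3 - <<'E'
from h import *
az=-20
u=lambda d:np.array([np.cos(np.radians(d)),np.sin(np.radians(d))])
p=.42*u(-20);print('target',p)
print(row([*p,.13],[180,0,180-22]),row([*p,.0675],[180,0,180-22]))
E
```

```text
target [ 0.3946709  -0.14364846]
[[2.4, -41.9, -6.3], [-0.1076, 0.0626, -0.0833]] [[2.4, -41.9, -6.3], [-0.1494, 0.0627, -0.0368]]
```

Request:
{"method": "play_rows", "body": {"increments": [[[0,0,0],[-0.035,0.02,-0.04],0.015],[[0,-4,0],[-0.07,0.04,-0.07],0.015],[[0.5,-14,-2],[-0.1076,0.0626,-0.0833],0.015],[[1,-24,-4],[-0.1076,0.0626,-0.0833],0.015],[[2,-34,-6],[-0.1076,0.0626,-0.0833],0.015],[[2.4,-41.9,-6.3],[-0.1076,0.0626,-0.0833],0.015],[[2.4,-41.9,-6.3],[-0.12,0.0627,-0.07],0.015],[[2.4,-41.9,-6.3],[-0.135,0.0627,-0.052],0.015],[[2.4,-41.9,-6.3],[-0.145,0.0627,-0.042],0.015],[[2.4,-41.9,-6.3],[-0.1494,0.0627,-0.0368],0.015],[[2.4,-41.9,-6.3],[-0.1494,0.0627,-0.0368],0.015],[[2.4,-41.9,-6.3],[-0.1494,0.0627,-0.0368],0.015]]}}

```text
time_s: 21.9
tool_pos: [0.3986, -0.1459, 0.068]
ee_rot: [-179.9, 1.0, 157.6]
force: [0.2, 0.3, 5.1]
grip_width: 0.0208
finger_force: 115.5
```

```bash
python3 - <<'E'
from h import *
did([2.4,-41.9,-6.3],[-.1494,.0627,-.0368])
s=sensors.state();T=tool(s);yaw=s['ee_rot'][2]-180
g=T[:3,3]+T[:3,:3]@[.002,0,-.0155];print('grip',g,'torque',s['torque'])
for ph in(-20,-40,-60):
    R=Ro.from_euler('xyz',[180,ph,180+yaw],degrees=True).as_matrix();print(ph,row(g+R@[0,0,.0187],[180,ph,180+yaw]))
w=cam('wrist');save(w,'w14')
G=cv2.cvtColor(w['im'],cv2.COLOR_BGR2HSV);m=((G[...,2]>225)&(G[...,1]<40)).astype(np.uint8);m[100:]=0
n,l,st,ce=cv2.connectedComponentsWithStats(m);print([(ce[i].round(0).tolist(),int(st[i,4]),atz(w,ce[i],.012)[:2].round(3).tolist()) for i in range(1,n) if st[i,4]>60],proj(w,[.225,-.123,.012]))
E
```

```text
cmd [ 0.3947 -0.1436  0.0675] [-180.   -0.  158.] meas [ 0.3986 -0.1459  0.068 ] [-179.9    1.   157.6] j [-28.  14.  46. 131. -16.  39.  98.] F [0.2 0.3 5.1] t 21.9 w 0.0208 115.54597020149231
grip [ 0.3965358  -0.14499622  0.08349942] torque [ 0.18712767 -0.25998447  0.02081139]
-20 [[-0.1, 20.0, 0.4], [0.0041, -0.0006, 0.0016]]
-40 [[-0.2, 40.0, 0.4], [0.0098, -0.0005, -0.0016]]
-60 [[-0.2, 60.0, 0.4], [0.0139, -0.0005, -0.0066]]
[([426.0, 51.0], 1123, [0.341, -0.016]), ([256.0, 83.0], 5098, [0.322, -0.115])] [172.  -81.8]
```

Request:
{"method": "play_rows", "body": {"increments": [[[0,0,0],[0.003,0,0],0.05],[[0,0,0],[0.003,0,0],0.05],[[0,0,0],[0.003,0,0],0.05],[[0,10,0.2],[0.003,0,0.001],0.05],[[0,20,0.4],[0.004,0,0.001],0.05],[[0,30,0.4],[0.007,0,0],0.05],[[0,40,0.4],[0.01,0,-0.002],0.05],[[0,50,0.4],[0.012,0,-0.004],0.05],[[0,60,0.4],[0.014,0,-0.0066],0.05],[[0,60,0.4],[0.014,0,-0.0066],0.05],[[0,60,0.4],[0.014,0,-0.0066],0.05],[[0,60,0.4],[0.014,0,-0.0066],0.05]]}}

```text
time_s: 23.45
tool_pos: [0.3832, -0.1399, 0.0744]
ee_rot: [-179.5, -59.0, 156.8]
force: [0.7, -0.4, -0.2]
grip_width: 0.05
finger_force: 0.0
```

```bash
python3 - <<'E'
from h import *
did([0,60,.4],[.014,0,-.0066])
T=tool();print('grasp pt',T[:3,3]-T[:3,:3]@[0,0,.0187])
w=cam('wrist');save(w,'w15')
h=cv2.cvtColor(w['im'],cv2.COLOR_BGR2HSV);m=(((h[...,0]<5)|(h[...,0]>174))&(h[...,1]>190)&(h[...,2]>70)).astype(np.uint8)
n,l,st,ce=cv2.connectedComponentsWithStats(m);print([(ce[i].round(1).tolist(),st[i].tolist()) for i in range(1,n) if st[i,4]>300],proj(w,[.3965,-.145,.0845]))
E
```

```text
cmd [ 0.3817 -0.1384  0.0742] [-179.6  -60.   157.3] meas [ 0.3832 -0.1399  0.0744] [-179.5  -59.   156.8] j [ -7.  54.  35.  94. -20. 101. 106.] F [ 0.7 -0.4 -0.2] t 23.45 w 0.05 0.0
grasp pt [ 0.39798255 -0.14601091  0.08403782]
[([256.5, 279.3], [230, 238, 55, 83, 4360])] [257.8 275.5]
```

Request:
{"method": "play_rows", "body": {"increments": [[[0,0,0],[0,0,0],0.015],[[0,0,0],[0,0,0],0.015],[[0,0,0],[0,0,0],0.015],[[0,0,0],[0,0,0],0.015]], "newtons": 115}}

```text
time_s: 24.0
tool_pos: [0.3832, -0.1397, 0.074]
ee_rot: [-179.5, -59.3, 156.8]
force: [1.5, 0.1, 6.1]
grip_width: 0.0208
finger_force: 112.4
```

```bash
python3 - <<'E'
from h import *
s=sensors.state();print(s['tool_pos'],s['ee_rot'],s['grip_width'],s['finger_force'],s['force'])
w=cam('wrist');save(w,'w16');p=proj(w,[.225,-.123,.012]);print(p)
h=cv2.cvtColor(w['im'],cv2.COLOR_BGR2HSV);m=((h[...,2]>215)&(h[...,1]<40)).astype(np.uint8);m[180:]=0
n,l,st,ce=cv2.connectedComponentsWithStats(m);print([(ce[i].round(0).tolist(),st[i].tolist(),atz(w,ce[i],.012)[:2].round(3).tolist()) for i in range(1,n) if st[i,4]>40])
x,y=p.astype(int);x0,y0=max(x-40,0),max(y-30,0)
for c,n in((cam('top'),'t16'),(cam('scene'),'s16')):
    save(c,n);q=proj(c,[.225,-.123,.012]).astype(int);g=cv2.cvtColor(c['im'],cv2.COLOR_BGR2GRAY)
    sub=g[q[1]-30:q[1]+30,q[0]-30:q[0]+30];k,l,st,ce=cv2.connectedComponentsWithStats((sub>185).astype(np.uint8));print(n,q,[((ce[i]+q-30).round(1).tolist(),int(st[i,4]),atz(c,ce[i]+q-30,.014)[:2].round(3).tolist()) for i in range(1,k) if st[i,4]>2])
E
```

```text
[ 0.38324617 -0.13972423  0.07403292] [-179.47870525  -59.25720052  156.82907028] 0.02080376249481281 112.43358492851257 [1.45091676 0.06800746 6.14702531]
[208.5 151.4]
[([212.0, 145.0], [201, 137, 21, 18, 157], [0.217, -0.117])]
t16 [313 299] [([312.5, 301.9], 35, [0.22, -0.12])]
s16 [216 149] [([217.2, 148.8], 16, [0.222, -0.118])]
```

```bash
cat >> h.py <<'E'
u2=lambda d:np.array([np.cos(np.radians(d)),np.sin(np.radians(d))])
AZ=-28.5
def p60(r,z,th,az=AZ,yaw=None):
    L=np.array(json.load(open('lip60.json')));return pose([*(r*u2(az)),z],-59.3+th,az if yaw is None else yaw,L)
E
python3 - <<'E'
from h import *
T=tool();g=np.array([.3972,-.1455,.0845]);lip=np.array([*(g[:2]-.092*u2(-22.8)),0.])
L=T[:3,:3].T@(lip-T[:3,3]);print(L);json.dump(L.tolist(),open('lip60.json','w'))
C=getc();print('cmd-vs-meas',C[:3,3]-T[:3,3])
for r,z,th in((.32,.05,0),(.31,.0,1),(.2,0,1),(.13,0,1),(.105,0,1)):
    P,q=p60(r,z,th);print(r,th,np.round(P,3),row(P,q))
E
```

```text
[-0.0243382   0.00049093  0.10394666]
cmd-vs-meas [-0.00157953  0.00134116  0.00011302]
0.32 0 [ 0.349 -0.19   0.124] [[-5.4, -0.7, 2.9], [0.0485, -0.0604, -0.0152]]
0.31 1 [ 0.339 -0.184  0.075] [[-5.4, -1.7, 3.0], [0.012, -0.059, 0.0188]]
0.2 1 [ 0.242 -0.132  0.075] [[-5.4, -1.7, 3.0], [0.0666, -0.0471, 0.1135]]
0.13 1 [ 0.18  -0.099  0.075] [[-5.4, -1.7, 3.0], [0.1014, -0.0396, 0.1738]]
0.105 1 [ 0.159 -0.087  0.075] [[-5.4, -1.7, 3.0], [0.1139, -0.0369, 0.1953]]
```

```bash
python3 - <<'E'
from h import *
for r,z,th in((.29,.05,0),(.29,.0,1)):
    P,q=p60(r,z,th);print(r,th,np.round(P,3),row(P,q))
T=getc();print(T[:3,:3].T@[0,0,.05])
E
```

```text
0.29 0 [ 0.322 -0.176  0.124] [[-5.4, -0.7, 2.9], [0.0634, -0.0571, 0.0106]]
0.29 1 [ 0.321 -0.175  0.075] [[-5.4, -1.7, 3.0], [0.0219, -0.0568, 0.036]]
[ 0.04331165 -0.00018402 -0.02498133]
```

Request:
{"method": "play_rows", "body": {"increments": [[[0,0,0],[0.02,0,-0.012],0.015],[[0,0,0],[0.043,0,-0.025],0.015],[[-2,0,1],[0.05,-0.02,-0.01],0.015],[[-4,-0.5,2],[0.06,-0.045,0],0.015],[[-5.4,-0.7,2.9],[0.063,-0.057,0.0106],0.015],[[-5.4,-0.7,2.9],[0.063,-0.057,0.0106],0.015],[[-5.4,-1.7,3],[0.045,-0.057,0.022],0.015],[[-5.4,-1.7,3],[0.03,-0.057,0.031],0.015],[[-5.4,-1.7,3],[0.0215,-0.057,0.0365],0.015],[[-5.4,-1.7,3],[0.0205,-0.057,0.0375],0.015],[[-5.4,-1.7,3],[0.0205,-0.057,0.0375],0.015]]}}

```text
time_s: 25.52
tool_pos: [0.3218, -0.1747, 0.0746]
ee_rot: [180.0, -58.0, 151.1]
force: [3.4, 0.2, 8.9]
grip_width: 0.0209
finger_force: 113.8
```

```bash
python3 - <<'E'
from h import *
did([-5.4,-1.7,3],[.0205,-.057,.0375])
w=cam('wrist');save(w,'w17');p=proj(w,[.221,-.12,.012]);print(p)
h=cv2.cvtColor(w['im'],cv2.COLOR_BGR2HSV);m=((h[...,2]>225)&(h[...,1]<40)).astype(np.uint8)
n,l,st,ce=cv2.connectedComponentsWithStats(m[:200]);print([(ce[i].round(0).tolist(),st[i].tolist(),atz(w,ce[i],.012)[:2].round(3).tolist()) for i in range(1,n) if st[i,4]>40])
L=np.array(json.load(open('lip60.json')));T=tool();print('lip now',T[:3,3]+T[:3,:3]@L)
for r in(.22,.18,.14,.12,.107): P,q=p60(r,-.002,1);print(r,np.round(P,3),row(P,q))
E
```

```text
cmd [ 0.3205 -0.1749  0.0734] [-180.   -58.3  151.5] meas [ 0.3218 -0.1747  0.0746] [180.  -58.  151.1] j [ -3.  51.  37. 101. -20.  97. 109.] F [3.4 0.2 8.9] t 25.525 w 0.0209 113.7652051448822
[255.4 177. ]
[([258.0, 173.0], [247, 166, 22, 18, 154], [0.218, -0.116])]
lip now [ 0.25620233 -0.13792608 -0.00113362]
0.22 [ 0.26  -0.142  0.073] [[-0.0, -0.0, -0.0], [0.0364, 0.0003, 0.0591]]
0.18 [ 0.224 -0.122  0.073] [[-0.0, -0.0, -0.0], [0.0575, 0.0003, 0.0932]]
0.14 [ 0.189 -0.103  0.073] [[-0.0, -0.0, -0.0], [0.0785, 0.0003, 0.1272]]
0.12 [ 0.172 -0.094  0.073] [[-0.0, -0.0, -0.0], [0.089, 0.0003, 0.1442]]
0.107 [ 0.16  -0.088  0.073] [[-0.0, -0.0, -0.0], [0.0958, 0.0003, 0.1553]]
```

Request:
{"method": "play_rows", "body": {"increments": [[[0,0,0],[0.0065,0,0.0105],0.015],[[0,0,0],[0.013,0,0.021],0.015],[[0,0,0],[0.0195,0,0.0316],0.015],[[0,0,0],[0.026,0,0.042],0.015],[[0,0,0],[0.0325,0,0.0527],0.015],[[0,0,0],[0.039,0,0.0632],0.015],[[0,0,0],[0.0455,0,0.0737],0.015],[[0,0,0],[0.052,0,0.0843],0.015],[[0,0,0],[0.0585,0,0.0948],0.015],[[0,0,0],[0.065,0,0.1053],0.015],[[0,0,0],[0.07,0,0.1134],0.015],[[0,0,0],[0.075,0,0.1215],0.015]]}}

```text
time_s: 27.08
tool_pos: [0.198, -0.1076, 0.0742]
ee_rot: [-180.0, -58.0, 151.2]
force: [10.2, -3.8, 19.6]
grip_width: 0.0207
finger_force: 115.5
```

```bash
python3 - <<'E'
from h import *
did([0,0,0],[.075,0,.1215])
L=np.array(json.load(open('lip60.json')));T=tool();l=T[:3,3]+T[:3,:3]@L;print('lip now',l,np.hypot(*l[:2]))
for n in('wrist','top','scene'):
    c=cam(n);save(c,n[0]+'18');q=proj(c,[l[0]*.95,l[1]*.95,.014]).astype(int);g=cv2.cvtColor(c['im'],cv2.COLOR_BGR2GRAY);k=60 if n=='wrist' else 25
    y0,x0=max(q[1]-k,0),max(q[0]-k,0);sub=g[y0:q[1]+k,x0:q[0]+k];kk,_,st,ce=cv2.connectedComponentsWithStats((sub>(225 if n=='wrist' else 185)).astype(np.uint8));print(n,q,[((ce[i]+[x0,y0]).round(1).tolist(),st[i,2:].tolist(),atz(c,ce[i]+[x0,y0],.014)[:2].round(3).tolist()) for i in range(1,kk) if st[i,4]>4][:8])
P,q=p60(.107,-.002,1);print(row(P,q))
E
```

```text
cmd [ 0.195  -0.1068  0.0734] [-180.   -58.3  151.5] meas [ 0.198  -0.1076  0.0742] [-180.   -58.   151.2] j [ -9.  43.  38. 121. -19.  86. 109.] F [10.2 -3.8 19.6] t 27.075 w 0.0207 115.46173810958862
lip now [ 0.13237019 -0.07089907 -0.00155279] 0.15016173059507779
wrist [256 204] [([259.3, 204.2], [24, 19, 228], [0.127, -0.066]), ([289.8, 235.4], [65, 49, 1419], [0.164, -0.06]), ([209.1, 236.8], [34, 31, 666], [0.136, -0.113]), ([201.4, 253.7], [8, 5, 30], [0.146, -0.124])]
top [294 335] [([296.4, 331.2], [2, 3, 5], [0.137, -0.072]), ([294.5, 335.3], [6, 6, 26], [0.125, -0.066])]
scene [229 131] [([230.0, 132.0], [5, 6, 21], [0.129, -0.066]), ([231.0, 138.1], [4, 3, 8], [0.165, -0.062])]
[[-0.0, -0.0, -0.0], [0.0208, 0.0003, 0.0338]]
```

Request:
{"method": "play_rows", "body": {"increments": [[[0,0,0],[0.0053,0,0.0085],0.015],[[0,0,0],[0.0105,0,0.017],0.015],[[0,0,0],[0.0145,0,0.0235],0.015],[[0,0,0],[0.018,0,0.029],0.015],[[0,0,0],[0.018,0,0.029],0.015]]}}

```text
time_s: 27.85
tool_pos: [0.1671, -0.0905, 0.0739]
ee_rot: [180.0, -58.1, 151.1]
force: [7.9, -3.5, 18.6]
grip_width: 0.0207
finger_force: 115.3
```

```bash
cat > chk.py <<'E'
from h import *
import sys
N=sys.argv[1]
L=np.array(json.load(open('lip60.json')));T=tool();l=T[:3,3]+T[:3,:3]@L;print('lip now',l,np.hypot(*l[:2]))
for n in('wrist','top','scene'):
    c=cam(n);save(c,n[0]+N);q=proj(c,[l[0]*1.05,l[1]*1.05,l[2]+.014]).astype(int);g=cv2.cvtColor(c['im'],cv2.COLOR_BGR2GRAY);k=60 if n=='wrist' else 25
    y0,x0=max(q[1]-k,0),max(q[0]-k,0);sub=g[y0:q[1]+k,x0:q[0]+k];kk,_,st,ce=cv2.connectedComponentsWithStats((sub>(225 if n=='wrist' else 185)).astype(np.uint8))
    for i in range(1,kk):
        if st[i,4]>4: X=atz(c,ce[i]+[x0,y0],l[2]+.014)[:2];print(n,(ce[i]+[x0,y0]).round(0),st[i,2:],X.round(3),'r',np.hypot(*X).round(3))
E
python3 - <<'E'
from h import *
did([0,0,0],[.018,0,.029])
E
python3 chk.py 19
```

```text
cmd [ 0.165  -0.0905  0.0735] [-180.   -58.3  151.5] meas [ 0.1671 -0.0905  0.0739] [180.  -58.1 151.1] j [-10.  41.  38. 126. -19.  83. 109.] F [ 7.9 -3.5 18.6] t 27.85 w 0.0207 115.28765201568604
lip now [ 0.10134167 -0.05362282 -0.00165973] 0.11465400439367351
wrist [259. 204.] [ 23  20 231] [ 0.095 -0.048] r 0.106
wrist [306. 204.] [18  9 77] [ 0.113 -0.015] r 0.114
wrist [291. 239.] [  66   64 1824] [ 0.135 -0.044] r 0.142
wrist [210. 243.] [ 33  53 684] [ 0.109 -0.098] r 0.146
wrist [217. 272.] [13 15 96] [ 0.133 -0.103] r 0.168
top [290. 346.] [2 4 8] [ 0.093 -0.054] r 0.108
scene [233. 127.] [ 4  5 14] [ 0.099 -0.051] r 0.111
scene [235. 133.] [5 2 6] [ 0.136 -0.045] r 0.143
```

Request:
{"method": "play_rows", "body": {"increments": [[[0,0,0],[0.0027,0,0.0043],0.015],[[0,0,0],[0.0053,0,0.0085],0.015],[[0,0,0],[0.0079,0,0.0128],0.015],[[0,0,0],[0.0079,0,0.0128],0.015]]}}

```text
time_s: 28.5
tool_pos: [0.1549, -0.0836, 0.0739]
ee_rot: [180.0, -58.1, 151.2]
force: [9.9, -5.5, 22.6]
grip_width: 0.0206
finger_force: 116.1
```

```bash
python3 - <<'E'
from h import *
did([0,0,0],[.0079,0,.0128])
E
python3 chk.py 20
```

```text
cmd [ 0.1518 -0.0833  0.0735] [-180.   -58.3  151.5] meas [ 0.1549 -0.0836  0.0739] [180.  -58.1 151.2] j [-11.  40.  38. 128. -19.  82. 109.] F [ 9.9 -5.5 22.6] t 28.5 w 0.0206 116.0950219631195
lip now [ 0.08909725 -0.046821   -0.0017036 ] 0.10065051640949811
wrist [289. 237.] [  71   71 1984] [ 0.12  -0.037] r 0.126
wrist [239. 214.] [3 3 7] [ 0.083 -0.06 ] r 0.103
wrist [209. 248.] [ 34  48 323] [ 0.1   -0.093] r 0.137
wrist [222. 249.] [14 19 99] [ 0.106 -0.085] r 0.136
wrist [216. 264.] [3 2 6] [ 0.114 -0.094] r 0.148
wrist [218. 272.] [13 10 86] [ 0.121 -0.096] r 0.154
top [290. 347.] [ 3  5 12] [ 0.091 -0.053] r 0.105
scene [234. 127.] [ 5  6 14] [ 0.096 -0.05 ] r 0.108
```

```bash
python3 - <<'E'
from h import *
for r,z,th in((.0975,-.002,1),(.0935,-.002,1),(.096,.009,-5),(.098,.018,-10),(.102,.028,-15),(.106,.039,-20),(.13,.05,-20),(.2,.08,-20)):
    P,q=p60(r,z,th);print(r,th,np.round(P,3),row(P,q))
E
```

```text
0.0975 1 [ 0.152 -0.083  0.073] [[-0.0, -0.0, -0.0], [-0.0001, 0.0003, 0.0001]]
0.0935 1 [ 0.148 -0.081  0.073] [[-0.0, -0.0, -0.0], [0.002, 0.0003, 0.0035]]
0.096 -5 [ 0.157 -0.086  0.076] [[-0.0, 6.0, -0.0], [-0.001, 0.0003, -0.0064]]
0.098 -10 [ 0.164 -0.089  0.078] [[-0.0, 11.0, -0.0], [-0.0036, 0.0003, -0.0136]]
0.102 -15 [ 0.172 -0.094  0.08 ] [[-0.0, 16.0, -0.0], [-0.0065, 0.0003, -0.0222]]
0.106 -20 [ 0.179 -0.098  0.082] [[-0.0, 21.0, -0.0], [-0.0085, 0.0003, -0.0305]]
0.13 -20 [ 0.2   -0.109  0.093] [[-0.0, 21.0, -0.0], [-0.0118, 0.0003, -0.0567]]
0.2 -20 [ 0.261 -0.142  0.123] [[-0.0, 21.0, -0.0], [-0.023, 0.0002, -0.132]]
```

Request:
{"method": "play_rows", "body": {"increments": [[[0,0,0],[0.002,0,0.0035],0.015],[[0,0,0],[0.003,0,0.005],0.015],[[0,0,0],[0.003,0,0.005],0.015],[[0,3,0],[0.001,0,-0.001],0.015],[[0,6,0],[-0.001,0,-0.0054],0.015],[[0,11,0],[-0.0036,0,-0.013],0.015],[[0,16,0],[-0.0065,0,-0.022],0.015],[[0,21,0],[-0.0085,0,-0.0305],0.015],[[0,21,0],[-0.0085,0,-0.0305],0.015],[[0,21,0],[-0.0085,0,-0.0305],0.015]]}}

```text
time_s: 29.9
tool_pos: [0.1801, -0.0978, 0.0778]
ee_rot: [-179.8, -78.4, 150.9]
force: [0.3, -0.5, -2.4]
grip_width: 0.0207
finger_force: 113.5
```

```bash
python3 - <<'E'
from h import *
did([0,21,0],[-.0085,0,-.0305])
E
python3 chk.py 21
```

```text
cmd [ 0.1785 -0.0978  0.0822] [-179.9  -79.3  151.4] meas [ 0.1801 -0.0978  0.0778] [-179.8  -78.4  150.9] j [ -4.  56.  32. 115. -17.  98. 112.] F [ 0.3 -0.5 -2.4] t 29.9 w 0.0207 113.45545291900635
lip now [ 0.09540133 -0.05064167  0.03306159] 0.10800922572147612
wrist [315. 156.] [3 3 7] [0.03  0.059] r 0.066
wrist [260. 218.] [ 25  21 218] [ 0.108 -0.055] r 0.121
wrist [259. 233.] [ 8  8 46] [ 0.124 -0.065] r 0.14
wrist [223. 247.] [12 12 95] [ 0.127 -0.094] r 0.158
wrist [289. 257.] [ 16  30 341] [ 0.157 -0.061] r 0.168
wrist [218. 258.] [ 5  7 19] [ 0.136 -0.102] r 0.17
scene [232. 123.] [ 5  5 13] [ 0.111 -0.054] r 0.123
```

Request:
{"method": "play_rows", "body": {"increments": [[[0,0,0],[0.0,0,-0.005],0.015],[[0,0,0],[-0.001,0,-0.01],0.015],[[0,0,0],[-0.002,0,-0.015],0.015],[[0,0,0],[-0.002,0,-0.015],0.015]]}}

```text
time_s: 30.55
tool_pos: [0.1937, -0.1055, 0.0791]
ee_rot: [-179.8, -78.4, 151.0]
force: [-0.3, -0.6, -1.7]
grip_width: 0.0206
finger_force: 113.5
```

```bash
python3 - <<'E'
from h import *
did([0,0,0],[-.002,0,-.015])
E
python3 chk.py 22
```

```text
cmd [ 0.1918 -0.105   0.0831] [-179.9  -79.3  151.4] meas [ 0.1937 -0.1055  0.0791] [-179.8  -78.4  151. ] j [ -4.  56.  33. 113. -17. 100. 112.] F [-0.3 -0.6 -1.7] t 30.55 w 0.0206 113.45535635948181
lip now [ 0.1090491  -0.05822942  0.03443276] 0.12362188896274547
wrist [260. 218.] [ 25  20 216] [ 0.122 -0.063] r 0.138
wrist [259. 233.] [ 7  7 42] [ 0.138 -0.073] r 0.156
wrist [222. 248.] [ 13  16 100] [ 0.142 -0.103] r 0.175
wrist [289. 257.] [ 16  30 337] [ 0.171 -0.069] r 0.184
scene [230. 126.] [ 5  5 17] [ 0.128 -0.064] r 0.143
```

Request:
{"method": "play_rows", "body": {"increments": [[[0,0,0],[0.01,0,-0.01],0.015],[[0,4,0],[0.02,0,-0.02],0.015],[[0,7,0],[0.02,0,-0.02],0.015],[[0,7,0],[0.02,0,-0.02],0.015],[[0,7,0],[0.02,0,-0.02],0.015],[[0,7,0],[0.02,0,-0.02],0.015]]}}

```text
time_s: 31.45
tool_pos: [0.2066, -0.1126, 0.103]
ee_rot: [-179.4, -85.5, 150.5]
force: [0.6, 0.0, -2.4]
grip_width: 0.0205
finger_force: 113.2
```

```bash
python3 - <<'E'
from h import *
did([0,7,0],[.02,0,-.02])
E
python3 chk.py 23
```

```text
cmd [ 0.2058 -0.1126  0.1064] [-179.7  -86.3  151.2] meas [ 0.2066 -0.1126  0.103 ] [-179.4  -85.5  150.5] j [ -2.  59.  32. 110. -15. 107. 112.] F [ 0.6  0.  -2.4] t 31.45 w 0.0205 113.21670770645142
lip now [ 0.11779951 -0.06299835  0.0706263 ] 0.1335871101182872
wrist [312. 178.] [ 10  48 410] [0.082 0.021] r 0.084
wrist [199. 186.] [  6  27 143] [ 0.047 -0.086] r 0.098
wrist [223. 247.] [12 14 99] [ 0.159 -0.111] r 0.194
wrist [289. 256.] [ 16  29 321] [ 0.189 -0.08 ] r 0.205
top [305. 322.] [ 7  8 39] [ 0.178 -0.092] r 0.2
scene [223. 132.] [ 5  4 15] [ 0.203 -0.09 ] r 0.222
```

```bash
python3 - <<'E'
from h import *
for r,z,th,az,yw in((.18,.07,-21,-26,-27),(.22,.06,-15,-24,-26),(.26,.05,-10,-22,-25),(.3,.04,-6,-20.5,-24),(.331,.03,-4,-19.4,-22.8),(.331,-.001,0,-19.4,-22.8)):
    P,q=p60(r,z,th,az,yw);print(r,th,np.round(P,3),row(P,q))
E
```

```text
0.18 -21 [ 0.249 -0.124  0.112] [[1.5, -6.0, -0.2], [0.0023, 0.0107, -0.0438]]
0.22 -15 [ 0.285 -0.131  0.112] [[2.5, -12.0, -0.4], [0.0001, 0.0216, -0.0783]]
0.26 -10 [ 0.321 -0.135  0.11 ] [[3.4, -17.0, -0.8], [-0.0041, 0.0351, -0.1122]]
0.3 -6 [ 0.358 -0.14   0.106] [[4.4, -21.0, -1.1], [-0.0103, 0.0486, -0.1461]]
0.331 -4 [ 0.388 -0.142  0.098] [[5.5, -23.0, -1.5], [-0.0191, 0.0607, -0.1729]]
0.331 0 [ 0.383 -0.14   0.073] [[5.5, -27.0, -1.7], [-0.0442, 0.0602, -0.1663]]
```

Request:
{"method": "play_rows", "body": {"increments": [[[0.7,-3,0],[0.001,0.005,-0.022],0.015],[[1.5,-6,-0.2],[0.002,0.0107,-0.044],0.015],[[2,-9,-0.3],[0.001,0.016,-0.061],0.015],[[2.5,-12,-0.4],[0,0.0216,-0.078],0.015],[[3.4,-17,-0.8],[-0.004,0.035,-0.112],0.015],[[4.4,-21,-1.1],[-0.01,0.0486,-0.146],0.015],[[5.5,-23,-1.5],[-0.019,0.0607,-0.173],0.015],[[5.5,-23,-1.5],[-0.019,0.0607,-0.173],0.015],[[5.5,-25,-1.6],[-0.032,0.0605,-0.17],0.015],[[5.5,-26.5,-1.7],[-0.04,0.0602,-0.167],0.015],[[5.5,-27,-1.7],[-0.044,0.0602,-0.1663],0.015],[[5.5,-27,-1.7],[-0.044,0.0602,-0.1663],0.015]]}}

```text
time_s: 33.1
tool_pos: [0.3828, -0.1416, 0.0737]
ee_rot: [-179.7, -58.8, 156.5]
force: [-1.0, 0.4, 2.6]
grip_width: 0.0207
finger_force: 113.2
```

```bash
python3 - <<'E'
from h import *
did([5.5,-27,-1.7],[-.044,.0602,-.1663])
E
python3 chk.py 24
python3 - <<'E'
from h import *
s=sensors.state();T=tool(s);L=np.array(json.load(open('lip60.json')));yaw=s['ee_rot'][2]-180
g=T[:3,3]-T[:3,:3]@[0,0,.0187];print('grip',g,yaw)
for ph in(-40,-20,0):
    R=Ro.from_euler('xyz',[180,ph,180+yaw],degrees=True).as_matrix();print(ph,row(g+R@[0,0,.0165],[180,ph,180+yaw]))
E
```

```text
cmd [ 0.3829 -0.1402  0.0732] [-180.   -59.3  157.2] meas [ 0.3828 -0.1416  0.0737] [-179.7  -58.8  156.5] j [ -7.  54.  34.  95. -20. 101. 106.] F [-1.   0.4  2.6] t 33.1 w 0.0207 113.24318289756775
lip now [ 0.31290314 -0.11126454 -0.00107893] 0.3320966341227478
top [317. 250.] [ 7  7 36] [ 0.369 -0.135] r 0.393
grip [ 0.39765041 -0.14790155  0.08334218] -23.466911101431606
-40 [[-0.5, -19.3, 0.4], [-0.0052, -0.0012, -0.0039]]
-20 [[-0.5, -39.3, 0.5], [-0.0102, -0.0013, -0.0067]]
0 [[-0.4, -59.3, 0.6], [-0.0139, -0.0014, -0.011]]
```

Request:
{"method": "play_rows", "body": {"increments": [[[0,0,0],[0,0,0],0.05],[[0,0,0],[0,0,0],0.05],[[-0.1,-10,0],[-0.002,-0.001,-0.002],0.05],[[-0.5,-19.3,0.4],[-0.005,-0.001,-0.004],0.05],[[-0.5,-29.3,0.4],[-0.0075,-0.001,-0.005],0.05],[[-0.5,-39.3,0.5],[-0.01,-0.001,-0.0067],0.05],[[-0.5,-49.3,0.5],[-0.012,-0.001,-0.009],0.05],[[-0.4,-59.3,0.6],[-0.014,-0.001,-0.011],0.05],[[-0.4,-59.3,0.6],[-0.014,-0.001,-0.011],0.05],[[-0.4,-59.3,0.6],[-0.014,-0.001,-0.011],0.015],[[-0.4,-59.3,0.6],[-0.014,-0.001,-0.011],0.015],[[-0.4,-59.3,0.6],[-0.014,-0.001,-0.011],0.015]], "newtons": 112}}

```text
time_s: 34.75
tool_pos: [0.4022, -0.1504, 0.0668]
ee_rot: [-179.9, 1.0, 156.1]
force: [0.4, 0.3, 5.7]
grip_width: 0.0207
finger_force: 109.9
```

```bash
python3 - <<'E'
from h import *
did([-.4,-59.3,.6],[-.014,-.001,-.011])
T=getc();s=sensors.state()
# tilt back in place about rear-bottom: offset of lip point
P0,r=[*T[:3,3]],None
for r_ in ((-10,.01),(-20,.02),(-26,.06),(-26,.16)):
    th,dz=r_;  # keep rear bottom: (-.006,0,.0695)
    rear=T[:3,3]+T[:3,:3]@[-.006,0,.0695]; P,q=pose(rear+[0,0,dz],th,-22.8,np.array([-.006,0,.0695])); print(th,np.round(P,3),row(P,q))
P,q=pose([*cl(.03,.01),.28],-26,CY);print('hover',np.round(P,3),row(P,q))
E
```

```text
cmd [ 0.3978 -0.1476  0.0668] [180.    0.  156.5] meas [ 0.4022 -0.1504  0.0668] [-179.9    1.   156.1] j [-28.  16.  48. 131. -18.  39.  98.] F [0.4 0.3 5.7] t 34.75 w 0.0207 109.8796534538269
-10 [ 0.409 -0.152  0.077] [[0.1, 10.0, -0.7], [-0.0122, 0.0001, -0.01]]
-20 [ 0.42  -0.157  0.085] [[0.1, 20.0, -0.7], [-0.0241, 0.0003, -0.0179]]
-26 [ 0.426 -0.16   0.122] [[0.2, 26.0, -0.7], [-0.0311, 0.0004, -0.0556]]
-26 [ 0.426 -0.16   0.222] [[0.2, 26.0, -0.7], [-0.0311, 0.0004, -0.1556]]
hover [0.638 0.316 0.301] [[5.9, 25.6, -25.6], [-0.0353, 0.5213, -0.2342]]
```

Request:
{"method": "play_rows", "body": {"increments": [[[0,5,0],[-0.006,0,-0.005],0.015],[[0,10,0],[-0.012,0,-0.012],0.015],[[0,20,0],[-0.024,0,-0.02],0.015],[[0,26,0],[-0.031,0,-0.056],0.015],[[0,26,0],[-0.031,0,-0.1],0.015],[[0,26,0],[-0.031,0.01,-0.15],0.015],[[1,26,-3],[-0.031,0.05,-0.19],0.015],[[2,26,-7],[-0.032,0.1,-0.22],0.015],[[3,26,-11],[-0.032,0.15,-0.234],0.015],[[4,26,-15],[-0.033,0.2,-0.234],0.015],[[5,26,-20],[-0.034,0.26,-0.234],0.015],[[5.9,25.6,-25.6],[-0.035,0.32,-0.234],0.015]]}}

```text
time_s: 36.25
tool_pos: [0.5594, 0.1325, 0.2983]
ee_rot: [-179.5, -25.4, -177.9]
force: [2.0, 0.1, -1.6]
grip_width: 0.0208
finger_force: 110.4
```

```bash
python3 - <<'E'
from h import *
did([5.9,25.6,-25.6],[-.035,.32,-.234])
for z,th in ((.28,-26),(.105,0)):
    P,r=pose([*cl(.03,.01),z],th,CY);print(z,th,np.round(P,3),row(P,r))
E
```

```text
cmd [0.5573 0.1319 0.3009] [ 180.   -26.  -177.4] meas [0.5594 0.1325 0.2983] [-179.5  -25.4 -177.9] j [-39.  31.  36.  81. -18. 100.  90.] F [ 2.   0.1 -1.6] t 36.25 w 0.0208 110.36795854568481
0.28 -26 [0.638 0.316 0.301] [[0.0, -0.0, -0.0], [-0.0796, 0.1808, -0.0391]]
0.105 0 [0.617 0.316 0.174] [[0.0, -26.0, -0.0], [-0.1164, 0.1807, 0.084]]
```

Request:
{"method": "play_rows", "body": {"increments": [[[0,0,0],[-0.03,0.05,-0.015],0.015],[[0,0,0],[-0.055,0.1,-0.027],0.015],[[0,0,0],[-0.08,0.15,-0.039],0.015],[[0,0,0],[-0.08,0.181,-0.039],0.015],[[0,-5,0],[-0.085,0.181,-0.012],0.015],[[0,-12,0],[-0.095,0.181,0.023],0.015],[[0,-19,0],[-0.106,0.181,0.058],0.015],[[0,-26,0],[-0.1164,0.181,0.084],0.015],[[0,-26,0],[-0.1164,0.181,0.084],0.015],[[0,-26,0],[-0.1164,0.181,0.084],0.015]]}}

```text
time_s: 37.5
tool_pos: [0.622, 0.3141, 0.1738]
ee_rot: [-179.6, 0.7, -177.8]
force: [-0.1, -0.4, -1.5]
grip_width: 0.0205
finger_force: 110.0
```

```bash
python3 - <<'E'
from h import *
did([0,-26,0],[-.1164,.181,.084])
for z,th in ((.085,15),(.07,62)):
    P,r=pose([*cl(.03,.01),z],th,CY);print(z,th,row(P,r))
c=cam('top');save(c,'t25')
h=cv2.cvtColor(c['im'],cv2.COLOR_BGR2GRAY)
E
```

```text
cmd [0.6169 0.3159 0.1745] [ 180.    -0.  -177.4] meas [0.622  0.3141 0.1738] [-179.6    0.7 -177.8] j [-56.  33.  36.  89. -20.  64.  76.] F [-0.1 -0.4 -1.5] t 37.5 w 0.0205 110.0481641292572
0.085 15 [[0.0, -15.0, -0.0], [0.0212, -0.0003, -0.0019]]
0.07 62 [[0.0, -62.0, -0.0], [0.1113, -0.0004, -0.0111]]
```

Request:
{"method": "play_rows", "body": {"increments": [[[0,-8,0],[0.011,0,-0.002],0.015],[[0,-15,0],[0.021,0,-0.002],0.015],[[0,-22,0],[0.033,0,-0.005],0.015],[[0,-26,0],[0.04,0,-0.006],0.015],[[0,-30,0],[0.0475,0,-0.0075],0.015],[[0,-38,0],[0.063,0,-0.008],0.015],[[0,-46,0],[0.079,0,-0.011],0.015],[[0,-54,0],[0.095,0,-0.012],0.015],[[0,-60,0],[0.107,0,-0.011],0.015],[[0,-60,0],[0.107,0,-0.011],0.015],[[0,-60,0],[0.107,0,-0.011],0.015],[[0,-60,0],[0.107,0,-0.011],0.015]]}}

```text
time_s: 39.05
tool_pos: [0.523, 0.2968, 0.1833]
ee_rot: [-175.7, 56.9, -177.1]
force: [-0.6, -0.4, -1.4]
grip_width: 0.0204
finger_force: 110.6
```

```bash
python3 - <<'E'
from h import *
did([0,-60,0],[.107,0,-.011])
P,r=pose([*cl(.03,.01),.17],0,CY);print(row(P,r))
E
```

```text
cmd [0.51   0.311  0.1856] [ 179.9   60.  -177.5] meas [0.523  0.2968 0.1833] [-175.7   56.9 -177.1] j [-120.   37.   74.  135.   86.   13.  -51.] F [-0.6 -0.4 -1.4] t 39.05 w 0.0204 110.61969995498657
[[0.0, 60.0, -0.0], [-0.1002, -0.0003, 0.0656]]
```

Request:
{"method": "play_rows", "body": {"increments": [[[0,0,0],[0,0,0],0.015],[[0,0,0],[0,0,0],0.015],[[0,8,0],[-0.02,0,0.003],0.015],[[0,16,0],[-0.04,0,0.008],0.015],[[0,24,0],[-0.055,0,0.018],0.015],[[0,32,0],[-0.066,0,0.03],0.015],[[0,40,0],[-0.076,0,0.042],0.015],[[0,48,0],[-0.087,0,0.052],0.015],[[0,55,0],[-0.095,0,0.06],0.015],[[0,60,0],[-0.1,0,0.0656],0.015],[[0,60,0],[-0.1,0,0.0656],0.015],[[0,60,0],[-0.1,0,0.0656],0.015]]}}

```text
time_s: 40.55
tool_pos: [0.634, 0.2855, 0.2275]
ee_rot: [-177.1, -3.3, 178.4]
force: [-0.1, -0.8, -2.1]
grip_width: 0.0205
finger_force: 110.6
```

```bash
python3 - <<'E'
from h import *
did([0,60,0],[-.1,0,.0656])
t=cam('top');save(t,'t26');s=cam('scene');save(s,'s26');w=cam('wrist');save(w,'w26')
# compare tank interior before (t11: 4 castings) and after
for n,a,b in(('top','t11','t26'),('scene','s11','s26')):
    A,B=load(a),load(b);q=proj(A,[*CL,.03]).astype(int);k=32
    d=cv2.absdiff(cv2.GaussianBlur(A['im'],(3,3),0),cv2.GaussianBlur(B['im'],(3,3),0)).max(2)[q[1]-k:q[1]+k,q[0]-k:q[0]+k]
    m,l,st,ce=cv2.connectedComponentsWithStats((d>25).astype(np.uint8));print(n,q,[((ce[i]+q-k).round(0).tolist(),int(st[i,4]),atz(A,ce[i]+q-k,.025)[:2].round(3).tolist()) for i in range(1,m) if st[i,4]>5])
g=cv2.cvtColor(load('w26')['im'],cv2.COLOR_BGR2GRAY);g9=cv2.cvtColor(load('w9')['im'],cv2.COLOR_BGR2GRAY)
d=cv2.absdiff(g,g9)[70:240,170:345];print('pan diff >40 px',int((d>40).sum()),d.mean())
# scene search for the casting anywhere: around old places
T=getc();P,r=[.6362+.0,.0158,.13],[180,0,199];print(row(P,r),row([.6362,.0158,.075],r))
E
```

```text
cmd [0.6167 0.3158 0.2393] [ 180.    -0.  -177.4] meas [0.634  0.2855 0.2275] [-177.1   -3.3  178.4] j [-47.  32.  28.  82. -14.  74.  70.] F [-0.1 -0.8 -2.1] t 40.55 w 0.0205 110.56475043296814
top [166 208] [([150.0, 203.0], 1373, [0.51, 0.347]), ([166.0, 213.0], 47, [0.482, 0.301]), ([172.0, 210.0], 8, [0.489, 0.285]), ([169.0, 224.0], 9, [0.448, 0.292])]
scene [332 197] [([345.0, 184.0], 1031, [0.434, 0.361]), ([353.0, 202.0], 27, [0.516, 0.373]), ([341.0, 207.0], 135, [0.533, 0.328])]
pan diff >40 px 3582 16.085882352941177
[[0.0, -0.0, -16.4], [-0.0061, -0.3007, 0.1091]] [[0.0, -0.0, -16.4], [-0.0061, -0.3007, 0.1641]]
```

Request:
{"method": "play_rows", "body": {"increments": [[[0,0,0],[0,0,0],0.015],[[0,0,-3],[0,-0.05,0],0.015],[[0,0,-7],[-0.002,-0.11,0.01],0.015],[[0,0,-11],[-0.003,-0.17,0.02],0.015],[[0,0,-14],[-0.004,-0.23,0.04],0.015],[[0,0,-16.4],[-0.006,-0.28,0.06],0.015],[[0,0,-16.4],[-0.006,-0.3,0.09],0.015],[[0,0,-16.4],[-0.006,-0.3,0.12],0.015],[[0,0,-16.4],[-0.006,-0.3,0.145],0.015],[[0,0,-16.4],[-0.006,-0.3,0.158],0.015],[[0,0,-16.4],[-0.006,-0.3,0.158],0.015],[[0,0,-16.4],[-0.006,-0.3,0.158],0.015]]}}

```text
time_s: 42.2
tool_pos: [0.6226, -0.0168, 0.0863]
ee_rot: [-178.2, -3.8, -164.8]
force: [1.2, 0.2, -1.2]
grip_width: 0.0206
finger_force: 110.6
```

```bash
python3 - <<'E'
from h import *
did([0,0,-16.4],[-.006,-.3,.158])
t=cam('top');save(t,'t27');s=cam('scene');save(s,'s27')
for n,a,b in(('top','t11','t27'),('scene','s11','s27')):
    A,B=load(a),load(b);q=proj(A,[*CL,.03]).astype(int);k=34
    d=cv2.absdiff(cv2.GaussianBlur(A['im'],(3,3),0),cv2.GaussianBlur(B['im'],(3,3),0)).max(2)[q[1]-k:q[1]+k,q[0]-k:q[0]+k]
    m,l,st,ce=cv2.connectedComponentsWithStats((d>20).astype(np.uint8));print(n,q,[((ce[i]+q-k).round(0).tolist(),int(st[i,4]),atz(A,ce[i]+q-k,.025)[:2].round(3).tolist()) for i in range(1,m) if st[i,4]>5])
E
```

```text
cmd [0.6361 0.0165 0.0811] [ 180.   -0. -161.] meas [ 0.6226 -0.0168  0.0863] [-178.2   -3.8 -164.8] j [-24.  32.  27. 100. -14.  55. 113.] F [ 1.2  0.2 -1.2] t 42.2 w 0.0206 110.62860131263733
top [166 208] [([166.0, 213.0], 51, [0.481, 0.301]), ([172.0, 210.0], 13, [0.489, 0.285]), ([167.0, 220.0], 8, [0.46, 0.298]), ([169.0, 224.0], 12, [0.448, 0.292])]
scene [332 197] [([332.0, 195.0], 39, [0.479, 0.302])]
```

```bash
python3 - <<'E'
from h import *
s=sensors.state();print(s['tool_pos'],s['ee_rot'],s['dq'].round(1).max())
T=tool(s);json.dump(T.tolist(),open('cmd.json','w'))
print(row([.6362,.0158,.088],[180,0,199]),row([.6362,.0158,.0715],[180,0,199]))
E
```

```text
[ 0.6227162  -0.01708145  0.08635559] [-178.16010619   -3.79447157 -164.7845232 ] 0.2
[[-1.7, -3.9, -3.7], [-0.0215, 0.0281, -0.004]] [[-1.7, -3.9, -3.7], [-0.0226, 0.0286, 0.0125]]
```

Request:
{"method": "play_rows", "body": {"increments": [[[0,0,0],[0,0,-0.02],0.015],[[-1.7,-3.9,-3.7],[-0.021,0.028,-0.015],0.015],[[-1.7,-3.9,-3.7],[-0.022,0.028,-0.004],0.015],[[-1.7,-3.9,-3.7],[-0.022,0.0285,0.005],0.015],[[-1.7,-3.9,-3.7],[-0.0225,0.0285,0.0115],0.015],[[-1.7,-3.9,-3.7],[-0.0225,0.0285,0.0115],0.015],[[-1.7,-3.9,-3.7],[-0.0225,0.0285,0.0115],0.015]]}}

```text
time_s: 43.18
tool_pos: [0.6348, 0.0142, 0.071]
ee_rot: [-180.0, -0.2, -161.1]
force: [-0.9, 0.2, 0.3]
grip_width: 0.0207
finger_force: 110.8
```

```bash
python3 - <<'E'
from h import *
did([-1.7,-3.9,-3.7],[-.0225,.0285,.0115])
E
```

```text
cmd [0.6362 0.0157 0.0725] [-180.    0. -161.] meas [0.6348 0.0142 0.071 ] [-180.    -0.2 -161.1] j [-24.  32.  24. 101. -17.  50. 117.] F [-0.9  0.2  0.3] t 43.175 w 0.0207 110.81547260284424
```

Request:
{"method": "play_rows", "body": {"increments": [[[0,0,0],[0,0,0.001],0.015],[[0,0,0],[0,0,0.001],0.055],[[0,0,0],[0,0,0.001],0.055],[[0,0,0],[0,0,0.001],0.055],[[0,0,0],[0,0,-0.03],0.055],[[0,0,0],[0,0,-0.08],0.055],[[0,0,0],[0,0,-0.14],0.03],[[0,0,0],[0,0,-0.17],0.0],[[0,0,0],[0,0,-0.17],0.0],[[0,0,0],[0,0,-0.17],0.0]]}}

```text
time_s: 44.42
tool_pos: [0.6343, 0.0158, 0.2395]
ee_rot: [179.9, -0.2, -161.0]
force: [-0.2, 0.6, -0.4]
grip_width: 0.0001
finger_force: 0.0
```

```bash
python3 - <<'E'
from h import *
did([0,0,0],[0,0,-.17])
t=cam('top');save(t,'t28');s=cam('scene');save(s,'s28');w=cam('wrist');save(w,'w28')
def blob(c,lo,hi,X,k):
    q=proj(c,X).astype(int);y0,x0=max(q[1]-k,0),max(q[0]-k,0);h=cv2.cvtColor(c['im'],cv2.COLOR_BGR2HSV)[y0:q[1]+k,x0:q[0]+k]
    n,l,st,ce=cv2.connectedComponentsWithStats(cv2.inRange(h,lo,hi));return [((ce[i]+[x0,y0]).round(1).tolist(),st[i,:].tolist()) for i in range(1,n) if st[i,4]>12]
print('grip s',proj(s,[.636,.016,.089]),blob(s,(0,150,60),(5,255,255),[.636,.016,.089],25))
print('grip w',proj(w,[.636,.016,.089]),blob(w,(0,190,70),(5,255,255),[.636,.016,.089],60))
for n,c in(('t',t),('s',s)): print('cap',n,proj(c,[.4997,.2,.155]),blob(c,(5,150,120),(16,255,255),[.4997,.2,.155],25))
E
```

```text
cmd [0.6361 0.0157 0.2425] [-180.    0. -161.] meas [0.6343 0.0158 0.2395] [ 179.9   -0.2 -161. ] j [-27.  22.  28.  94. -11.  67. 112.] F [-0.2  0.6 -0.4] t 44.425 w 0.0001 0.0
grip s [255.7 225.8] [([254.9, 223.9], [21, 19, 9, 11, 74])]
grip w [255.3 183.3] [([253.6, 173.9], [47, 33, 25, 38, 877])]
cap t [194.6 204.6] [([190.1, 204.4], [5, 19, 26, 13, 175])]
cap s [309.1 178. ] [([313.6, 179.6], [22, 23, 21, 9, 98])]
```

```bash
python3 - <<'E'
from h import *
t,s,w=load('t28'),load('s28'),load('w28')
print('grip',tri((s,(254.9,223.9)),(w,(253.6,173.9))))
print('cap top@.155',atz(t,(193.3,204.5),.155),'scene@.15',atz(s,(311.5,180.3),.152),tri((t,(193.3,204.5)),(s,(311.5,180.3))),'nominal',cl(0,-.101))
print(row([*cl(0,-.1),.22],[180,0,199]))
E
```

```text
grip (array([0.6282, 0.0127, 0.088 ]), [0.001, 0.001])
cap top@.155 [0.49987481 0.20333603 0.155     ] scene@.15 [0.50731286 0.20743606 0.152     ] (array([0.5005, 0.2072, 0.1432]), [0.0022, 0.0022]) nominal [0.49798166 0.19900397]
[[-0.0, 0.0, -0.0], [0.0707, 0.2192, 0.0224]]
```

Request:
{"method": "play_rows", "body": {"increments": [[[0,0,0],[0.02,0.06,0],0],[[0,0,0],[0.04,0.12,0],0],[[0,0,0],[0.06,0.18,0.01],0],[[0,0,0],[0.07,0.222,0.02],0],[[0,0,0],[0.07,0.222,0.03],0],[[0,0,0],[0.07,0.222,0.06],0],[[0,0,0],[0.07,0.222,0.06],0]]}}

```text
time_s: 45.45
tool_pos: [0.4947, 0.2005, 0.178]
ee_rot: [-179.9, -0.5, -161.1]
force: [0.3, -0.1, 1.0]
grip_width: -0.0002
finger_force: 0.0
```

```bash
python3 - <<'E'
from h import *
did([0,0,0],[.07,.222,.06])
E
```

```text
cmd [0.4977 0.2029 0.1824] [-180.    0. -161.] meas [0.4947 0.2005 0.178 ] [-179.9   -0.5 -161.1] j [-46.  13.  22. 111.  -6.  57.  88.] F [ 0.3 -0.1  1. ] t 45.45 w -0.0002 0.0
```

Request:
{"method": "play_rows", "body": {"increments": [[[0,0,0],[-0.004,0,0.015],0],[[0,0,0],[-0.004,0,0.024],0],[[0,0,0],[-0.004,0,0.03],0],[[0,0,0],[-0.004,0,0.036],0],[[0,0,0],[-0.004,0,0.04],0],[[0,0,0],[-0.004,0,0.04],0],[[0,0,0],[-0.004,0,0.04],0]]}}

```text
time_s: 46.32
tool_pos: [0.5011, 0.2037, 0.1431]
ee_rot: [180.0, -0.1, -161.1]
force: [-3.1, -2.5, 11.1]
grip_width: 0.0003
finger_force: 5.1
```

```bash
python3 - <<'E'
from h import *
did([0,0,0],[-.004,0,.04])
E
```

```text
cmd [0.5015 0.2042 0.1424] [-180.    0. -161.] meas [0.5011 0.2037 0.1431] [ 1.800e+02 -1.000e-01 -1.611e+02] j [-45.  17.  22. 112.  -8.  53.  89.] F [-3.1 -2.5 11.1] t 46.325 w 0.0003 5.127571841294412
```

Request:
{"method": "play_rows", "body": {"increments": [[[0,0,0],[0,0,0.003],0],[[0,0,0],[0,0,0.003],0],[[0,0,0],[0,0,0.003],0],[[0,0,0],[0,0,-0.01],0],[[0,0,0],[0,0,-0.05],0],[[0,0,0],[0,0,-0.11],0],[[0,0,0],[-0.05,0.05,-0.12],0],[[0,0,0],[-0.1,0.1,-0.12],0],[[0,0,0],[-0.1,0.1,-0.12],0],[[0,0,0],[-0.1,0.1,-0.12],0]]}}

```text
time_s: 47.58
tool_pos: [0.5623, 0.3323, 0.2599]
ee_rot: [-180.0, -0.2, -160.9]
force: [-0.3, -0.1, -0.7]
grip_width: -0.0003
finger_force: 0.0
```

```bash
python3 - <<'E'
from h import *
did([0,0,0],[-.1,.1,-.12])
t,s=cam('top'),cam('scene');save(t,'t30');save(s,'s30')
def blob(c,lo,hi,X,k):
    q=proj(c,X).astype(int);y0,x0=max(q[1]-k,0),max(q[0]-k,0);h=cv2.cvtColor(c['im'],cv2.COLOR_BGR2HSV)[y0:q[1]+k,x0:q[0]+k]
    n,l,st,ce=cv2.connectedComponentsWithStats(cv2.inRange(h,lo,hi));return [((ce[i]+[x0,y0]).round(1).tolist(),st[i,:].tolist()) for i in range(1,n) if st[i,4]>12]
for n,c in(('t',t),('s',s)): print('cap',n,blob(c,(5,150,120),(16,255,255),[.4997,.2,.155],25))
print('grip s',blob(s,(0,150,60),(5,255,255),[.636,.016,.089],25),'t',blob(t,(0,150,60),(5,255,255),[.636,.016,.089],25))
# pan brightness compare to the initial: scoop flat?  bench diffs for bystanders
d=cv2.absdiff(cv2.GaussianBlur(load('t0' if 0 else 'top0')['im'],(5,5),0),cv2.GaussianBlur(t['im'],(5,5),0)).max(2)
n,l,st,ce=cv2.connectedComponentsWithStats((d>40).astype(np.uint8));print([(ce[i].round(0).tolist(),int(st[i,4])) for i in range(1,n) if st[i,4]>12])
E
```

```text
cmd [0.5635 0.3313 0.2624] [-180.    0. -161.] meas [0.5623 0.3323 0.2599] [-180.    -0.2 -160.9] j [-50.  22.  20.  90.  -8.  70.  81.] F [-0.3 -0.1 -0.7] t 47.575 w -0.0003 0.0
cap t [([190.1, 204.4], [5, 19, 26, 13, 175])]
cap s [([313.5, 179.7], [22, 23, 21, 9, 99])]
grip s [([254.6, 223.9], [21, 19, 8, 11, 68])] t [([265.5, 159.0], [23, 23, 10, 13, 83])]
[([427.0, 135.0], 6758), ([79.0, 150.0], 873), ([122.0, 226.0], 4769), ([263.0, 154.0], 51), ([308.0, 155.0], 32), ([99.0, 167.0], 168), ([254.0, 162.0], 35), ([270.0, 162.0], 67), ([79.0, 181.0], 643), ([298.0, 172.0], 24), ([493.0, 191.0], 336), ([282.0, 188.0], 53), ([265.0, 194.0], 16), ([73.0, 199.0], 15), ([318.0, 219.0], 2160), ([174.0, 211.0], 46), ([181.0, 211.0], 33), ([166.0, 213.0], 39), ([456.0, 234.0], 3374), ([361.0, 219.0], 18), ([181.0, 220.0], 18), ([224.0, 241.0], 1866), ([376.0, 221.0], 18), ([168.0, 223.0], 32), ([365.0, 234.0], 16), ([356.0, 245.0], 86), ([371.0, 249.0], 82), ([493.0, 268.0], 200), ([197.0, 263.0], 48), ([163.0, 340.0], 3578), ([457.0, 290.0], 39), ([496.0, 304.0], 118), ([37.0, 317.0], 364), ([364.0, 329.0], 20), ([22.0, 369.0], 1491), ([435.0, 353.0], 117)]
```

```bash
python3 - <<'E'
from h import *
print(tri((load('s30'),(254.6,223.9)),(load('t30'),(265.5,159.0))))
print(workorder.job_done())
E
```

```text
(array([0.6271, 0.0122, 0.0865]), [0.0006, 0.0006])
the job is handed in; nothing more can be done
None
```

The job is handed in at about 48 s of the 72 s allowed, with no verdict returned: all five castings are in the tank, the soap pump was pressed fully down and came back up, and the scoop stands empty on its cork pad. One casting jumped out of the tray during the first scoop, so I scooped it off the bench against the robot's base. After my 10 picture views were used up, I confirmed the end state by measurement only.

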